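# Take the rotor off a microcentrifuge

## Task

Take the rotor off the open microcentrifuge and put it on its stand: unscrew the knurled lock nut - its thread is left-handed, so feel that it gives and never force it tighter - and stand it upright in the steel tray. Then lift the rotor straight off its drive pins, carry it clear of the open lid and lower it gently over the two pins of the stand until it rests flush. Leave the lid, wash bottle, beaker, tube rack and brown bottle undisturbed.

Things in the scene. Friction and masses are not known exactly. Their poses are not given: they have to be found in the camera images.
- machine: White compact microcentrifuge, fixed: housing 210 deep (x) x 200 wide (y) x 125 mm high with a control panel 45 mm deep on its front (-x, towards the robot; panel up to 115 mm high). Origin: on the bench, exactly under the spindle axis. A round bowl, 152 mm across, is open at the top of the housing (z = 125 mm).
- lid: The machine's lid, standing open and fixed behind the bowl: a 190 mm wide, 188 mm high, 12 mm thick panel with a clear window. Origin: middle of the lower edge of its inner face, 97 mm behind (+x of the machine) the spindle axis and 125 mm above the bench; it leans back by 0.07 rad. Its top is 312 mm above the bench. Its own y runs along the hinge.
- spindle: Locked drive spindle in the bowl (does not turn): seat disc 84 mm across with two drive pins (diameter 8, height 11 mm, tapered above 6 mm) 34 mm either side of the axis along its own x, and a threaded stud (see stud_top). Origin: on the axis at the seat surface, on which the rotor rests, 105 mm above the bench; z up. Its yaw differs from the machine's.
- stud_top (a point): Top of the fixed upright stud, on the spindle axis 67 mm above the seat. Stud diameter 27 mm, left-hand two-start thread, lead 16 mm per turn. The nut has up to about 0.35 rad of slack, and comes free of the thread after about 2.35 to 2.6 rad of clockwise turning in all (several short grasps); then it lifts straight off.
- rotor: Loose aluminium tube rotor, 0.35 kg. Plate 110 mm across, 12 mm thick, flat underside; two through holes of 9.6 mm, 34 mm either side of the axis along its own x, for pins; eight slanted sleeves round the rim reach 74 mm radius, up to 22 mm above and 13 mm below the underside. Origin: on the axis at the underside; z up. Half a turn makes no difference.
- rotor_hub (a point): Centre of the top of the rotor's hub, 42 mm above its underside. The hub is round, diameter 48 mm, from 12 to 42 mm above the underside, with a 31 mm bore: the place to grip the rotor once the nut is off.
- nut: Knurled round steel lock nut, diameter 44, height 28, bore 29 mm, 0.16 kg, screwed down on the stud against the rotor hub (underside at first 42 mm above the spindle seat). Origin: on the axis at the underside; z up. Turned clockwise seen from above it loosens, climbing 2.5 mm per rad at under 0.1 Nm; counter-clockwise it jams within 0.2 rad. Any grasp yaw will do.
- tray: Steel parts tray, fixed to the bench, outside 130 (x) x 110 (y) x 18 mm high, wall and floor 3 mm. Origin: centre of its underside.
- tray_floor (a point): Centre of the tray's inner floor, axes as the tray's.
- stand: Grey rotor stand, fixed: base 120 x 120 x 12 mm, a column, and a round seat 84 mm across, 50 mm above the bench, with two upright pins (diameter 8, height 11 mm, tapered above 6 mm) 34 mm either side of the centre along its own x. Origin: centre of its underside.
- stand_seat (a point): Centre of the stand's seat surface (50 mm above the bench), where the rotor's underside must rest; axes as the stand's.
- wash_bottle: White plastic wash bottle with blue collar and bent spout, 62 mm across, 175 mm high, standing close to the stand; bystander. Origin: centre of its base.
- beaker: Glass beaker, 68 mm across, 90 mm high, standing close to the stand; bystander. Origin: centre of its base.
- tube_rack: White tube rack with capped tubes, 60 x 110 x 60 mm high; bystander near the tray or farther off. Origin: centre of its underside.
- reagent_bottle: Brown glass reagent bottle with a white cap, 66 mm across, 180 mm high; bystander near the tray or farther off. Origin: centre of its base.
There are look-alikes about, which are no part of the job. Leave any orange or turquoise look-alike of the stand alone. Of the things that look like the nut, the smaller one is meant.

How it is judged:
On the way, in this order (a step that is already met when the one before it is completed fails the run):
1. the nut has been unscrewed and lifted off the stud ((z of nut in the frame of spindle above 0.075 m or horizontal distance between nut and spindle above 0.05 m)), for 0.05 s.
2. the nut stands upright in the tray, let go (x of nut in the frame of tray_floor between -0.045 and 0.045 m and y of nut in the frame of tray_floor between -0.035 and 0.035 m and z of nut in the frame of tray_floor below 0.004 m and angle between nut's own z axis and vertical below 0.15 rad and linear speed of nut below 0.02 m/s and contact force between the fingers and nut below 0.2 N), for 0.2 s.
3. the rotor has been lifted off the spindle, clear of its stud ((z of rotor in the frame of spindle above 0.068 m or horizontal distance between rotor and spindle above 0.08 m)), for 0.05 s.
At the end, for the whole second after the job is handed in: The nut stands upright on the tray's floor (within 4 mm in height and 0.15 rad), at rest and let go; the rotor rests flush on the stand over both pins: centred within 3 mm, underside within 2 mm of the seat, level within 0.03 rad, its holes in line with the pins within 0.08 rad, at rest and let go (all of step 2 and horizontal distance between rotor and stand_seat below 0.003 m and z of rotor in the frame of stand_seat below 0.002 m and angle between rotor's own z axis and vertical below 0.03 rad and angle between the x axis of rotor and the x axis of stand, either way round below 0.08 rad and linear speed of rotor below 0.02 m/s and contact force between the fingers and rotor below 0.2 N); the robot touches nothing.
It fails at once if the nut was forced tighter: jammed down on the rotor's hub with more than 30 N (contact force between nut and rotor above 30 N).
It fails at once if the open lid was knocked (more than 10 N) (contact force between anything else and lid above 10 N).
It fails at once if the rotor was dropped or slammed on to the stand instead of lowered (faster than 0.4 m/s within 30 mm above the seat) (horizontal distance between rotor and stand_seat below 0.02 m and z of rotor in the frame of stand_seat below 0.03 m and linear speed of rotor above 0.4 m/s).
It fails at once if the wash bottle, beaker, tube rack or brown bottle was moved by more than 20 mm or tipped (distance of any of wash_bottle, beaker, tube_rack, reagent_bottle from where it was at the start of the episode above 0.02 m or angle between any of wash_bottle, beaker, tube_rack, reagent_bottle's own z axis and vertical above 0.4 rad).
It also fails if it takes over 72 s, if anything falls off the work surface, if the arm or the gripper's body presses on something with over 40 N, if the wrist force passes 120 N, or if a joint passes its speed limit or range.

## Robot

A 7-joint arm with a two-finger parallel gripper is mounted at the origin on the work surface. World frame = base frame: x ahead of the robot, y to its left, z up, the work surface at z = 0. Lengths are in m, angles in rad, forces in N, time in s.
With the tool pointing down it reaches from about 0.4 to 0.875 m from the base axis. Payload 6.5 kg.
Tool frame: the origin (TCP) lies between the finger pads; the fingertips stand 25 mm ahead of it and the grasp point (between the pads) lies 6 mm ahead of it; x points along the fingers, y is the direction in which the jaws open and shut, and the axes are right-handed (so a half turn about x gives the same grasp; the last joint's range is limited). The gripper opens to 85 mm and grips with 20 to 120 N. Pads are 22 mm wide; open, the fingers measure 114 mm over their backs; the gripper's body (76 mm by 85 mm) begins 54 mm behind the grasp point. The pads swing forward as they close: fully open they stand 13 mm farther back than shut.
Start: joints at [1.271, 0.536, -0.004, 1.538, 0.003, 1.067, -0.071], TCP at [0.151, -0.632, 0.256] pointing down, gripper open.
Joint ranges: [-2.7, 2.7], [-0.37, 2.16], [-1.27, 1.26], [0.24, 2.4], [-1.31, 4.45], [0.19, 1.91], [-2.76, 2.76]. Speed limits (rad/s): [2.39, 2.39, 3.14, 3.14, 3.14, 3.14, 3.14].

## Interface

Orientations are given as [roll, pitch, yaw] about the fixed x, y, z axes, in that order (R = Rz(yaw) Ry(pitch) Rx(roll)).
In Python, from plant import arm gives the robot as it stands.
- The arm moves only by the shell command python3 -m handwheel 'ROWS' [FORCE]. ROWS is JSON, a list of rows, each a list of 7 numbers: the turn, a rotation vector about the world's x, y, z scaled (see below), then the shift along the world's x, y, z scaled (see below), then the finger opening in mm, from 0 to 85.4. In form: [[ax, ay, az, dx, dy, dz, hand], ...]. A call has 1 to 20 rows; each row is the pose to reach, as a shift and turn from the pose commanded when the call began; what a row does not reach only later rows make up. The controller multiplies each number of a shift by 10 cm and each number of a turn by 0.5 rad. A row lasts 1/10 s, in which the tool goes at most 50 mm and 8.59 degrees, less where a joint would pass 70% of its speed; a pose out of reach is approached as far as the arm can. A call with a number of a shift or a turn outside -1 to 1 is refused whole. A call with a gripper value outside its range is refused whole. The fingers move at their own pace and stop on an object; FORCE is the grip in N (left out, the last holds). Time passes only in rows, so rows that repeat a pose let the fingers close. It gives the time, the measured TCP pose, the force and the opening at its end, in the units of the state.
- arm.state(): the state, without advancing time (a new reading comes with each control period).
- arm.capture(name): name is "side" or "top"; returns the picture (480x640x3 uint8, red, green, blue); there is no depth.
- arm.calibration(name): a dict with "camera_matrix" (3x3 intrinsics, pixels), "distortion" ([k1, k2, p1, p2, k3] as OpenCV has them; the pictures are not rectified), "R" (3x3) and "t" (3): a world point X has camera coordinates R X + t. Camera axes: x right, y down, z forward; pixel columns grow to the right and rows downward; lengths in m; the calibration is good to about 2 mm. A picture is of the moment at which its call begins. calibration takes no time and is no camera call.
- arm.finish_job(): hands the job in, once; it reports no verdict.
Trained networks look in the newest picture that a camera, given by its name, has taken for a name from the list of things; names that differ only in an ending like _2 or _b are one class to them, and where a whole thing is asked for, a point or a joint stands for the part that bears it (a point fixed in the world has none). Each returns a list of dicts, best first, with "confidence" (0 to 1); they miss things now and then, are a little off and sometimes report something else, mostly with a low value. They report only what shows in the picture. A call takes as long as a camera call. They do not tell look-alikes from the thing itself.
- arm.cut_out(camera, name): "pixels" (480x640 bool, what is visible of it) and "extent" ([left, top, width, height] in pixels, round what is visible of it).
- arm.spot_point(camera, name): "xy" ([column, row] in pixels: a listed point, or the origin of a listed thing).
The state is a dict: "t": time; "joints": joint angles; "joint_velocities": joint speeds; "effort": joint torques, N m; "ee_pos": TCP position; "eef_rot": TCP orientation; "ft_force": force on the tool from outside, world axes, zero at the start; "moment": the same for the moment, N m; "gripper_width": finger opening in m.
Only numpy, scipy, OpenCV 4.12 (cv2) and the standard library are available. Lean on these libraries where they do the work, as an engineer would, in place of code of your own. Each camera call takes 0.05 s, during which the arm holds its last target.

## Working session

There is one attempt and no reset: what is moved stays moved. The work goes in short steps, Python scripts to look and compute and a shell command to move; the robot and the scene stay as the last step left them, time stands still between calls to the robot, and variables do not carry over. Pictures are saved under pics/ and viewed, and the job is handed in when it is done.

```bash
mkdir -p pics; ls; python3 - <<'E'
from plant import arm
import cv2,numpy as np
print(arm.state())
for n in("side","top"):
    im=arm.capture(n);cv2.imwrite(f"pics/{n}0.png",im[:,:,::-1])
    c=arm.calibration(n);print(n,c)
E
```

```text
pics
{'t': 0.0, 'joints': array([ 1.27078697,  0.53719123, -0.00443263,  1.53886944,  0.00260273,
        1.06730363, -0.07118883]), 'joint_velocities': array([-9.98585696e-04,  3.12545067e-03, -1.02307569e-03, -1.02797838e-03,
       -3.35332212e-04, -1.79327038e-03, -8.04194376e-05]), 'effort': array([ 4.31563021e-04, -5.83402705e+01,  1.04884755e+00, -2.59096527e+01,
        1.23123906e-02,  9.68542008e-03,  1.70947374e-05]), 'ee_pos': array([ 0.1504389 , -0.63174336,  0.25539831]), 'eef_rot': array([-1.4943798 ,  1.5690304 ,  1.88110149]), 'ft_force': array([ 0.19951638,  0.37508386, -0.89846684]), 'moment': array([-0.02423797,  0.02798595,  0.02762762]), 'gripper_width': 0.0850801299659141}
side {'camera_matrix': array([[534.45554448,   0.        , 316.36368773],
       [  0.        , 534.45554448, 241.31741187],
       [  0.        ,   0.        ,   1.        ]]), 'distortion': array([-0.04075603,  0.        ,  0.        ,  0.        ,  0.        ]), 'R': array([[ 0.97621081, -0.21676231,  0.00515244],
       [-0.14975278, -0.69123078, -0.70694704],
       [ 0.156801  ,  0.68935775, -0.70724772]]), 't': array([-0.53963403,  0.19620208,  1.53687523])}
top {'camera_matrix': array([[539.48583297,   0.        , 318.7223153 ],
       [  0.        , 539.48583297, 243.53256321],
       [  0.        ,   0.        ,   1.        ]]), 'distortion': array([-0.00985652,  0.        ,  0.        ,  0.        ,  0.        ]), 'R': array([[-9.94645381e-02, -9.95041080e-01, -2.34879571e-04],
       [-9.74633249e-01,  9.74721231e-02, -2.01467651e-01],
       [ 2.00491483e-01, -1.98099654e-02, -9.79495141e-01]]), 't': array([0.05664643, 0.56649629, 1.29733537])}
```

View pics/side0.png

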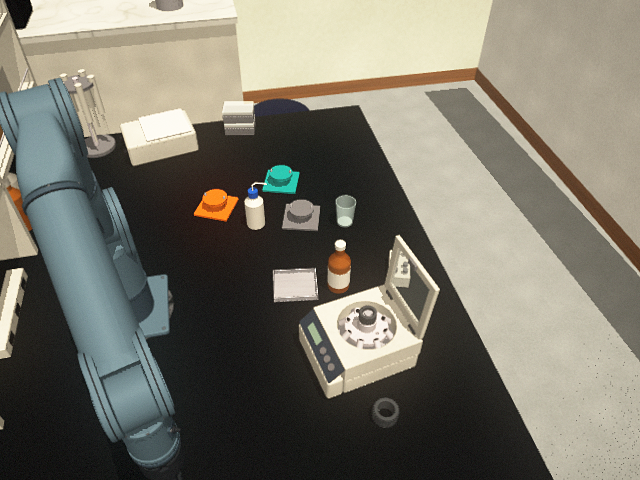

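View pics/top0.png

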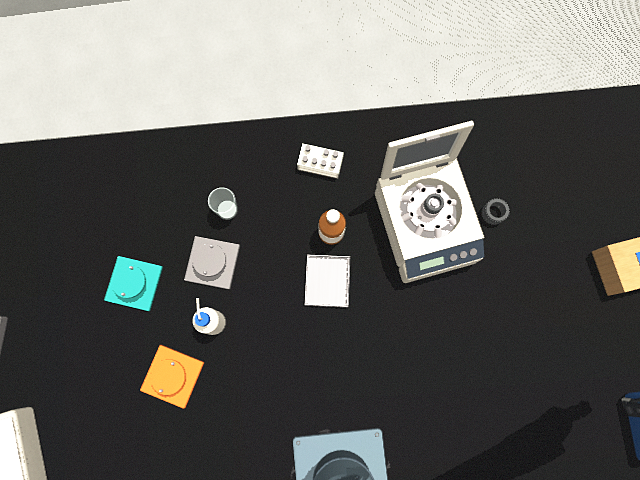

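The side and top views show the machine at top (430,205), with the nut on its stud at top (433,203) and a larger ring loose on the bench at top (495,211). The grey stand is at top (212,262), next to the orange and turquoise look-alikes. The tray is at top (328,281), the brown bottle at (332,225), the rack at (320,160), the beaker at (223,205) and the wash bottle at (207,320).

```bash
cat > h.py <<'E'
from plant import arm
import cv2,numpy as np
C={n:arm.calibration(n) for n in("side","top")}
def ray(n,px):
    c=C[n];u=cv2.undistortPoints(np.array([[px]],float),c["camera_matrix"],c["distortion"])[0,0]
    R=np.array(c["R"]);t=np.array(c["t"]);d=R.T@np.array([u[0],u[1],1]);return -R.T@t,d/np.linalg.norm(d)
def atz(n,px,z):
    o,d=ray(n,px);return o+d*(z-o[2])/d[2]
def tri(p1,p2):
    A=np.zeros((3,3));b=np.zeros(3)
    for n,p in(("side",p1),("top",p2)):
        o,d=ray(n,p);M=np.eye(3)-np.outer(d,d);A+=M;b+=M@o
    x=np.linalg.solve(A,b);return x
def proj(n,X):
    c=C[n];return cv2.projectPoints(np.array(X,float).reshape(-1,3),cv2.Rodrigues(np.array(c["R"]))[0],np.array(c["t"]),c["camera_matrix"],c["distortion"])[0].reshape(-1,2)
def crop(n,im,x,y,w,h,s,name):
    cv2.imwrite(f"pics/{name}.png",cv2.resize(im[y:y+h,x:x+w,::-1],None,fx=s,fy=s,interpolation=cv2.INTER_CUBIC))
E
python3 - <<'E'
from h import *
for nm in["stud_top","rotor_hub","nut","spindle","machine","tray_floor","stand_seat","rotor","wash_bottle","beaker","reagent_bottle"]:
    for n in("top","side"):
        r=arm.spot_point(n,nm); print(nm,n,[(np.round(d["xy"],1).tolist(),round(d["confidence"],2)) for d in r[:4]])
im=cv2.imread("pics/top0.png")[:,:,::-1];crop("top",im,370,110,150,150,5,"topm")
im=cv2.imread("pics/side0.png")[:,:,::-1];crop("side",im,290,230,160,170,4,"sidem")
im=cv2.imread("pics/top0.png")[:,:,::-1];crop("top",im,170,170,190,150,4,"tops")
im=cv2.imread("pics/side0.png")[:,:,::-1];crop("side",im,230,170,140,140,4,"sides")
E
```

```text
stud_top top [([433.8, 199.7], 0.58)]
stud_top side [([363.0, 312.6], 0.6)]
rotor_hub top [([431.6, 202.1], 0.65)]
rotor_hub side [([368.0, 319.0], 0.96)]
nut top [([494.8, 214.2], 0.91)]
nut side [([384.3, 417.4], 0.86), ([364.4, 319.0], 0.61), ([294.6, 289.6], 0.16)]
spindle top [([426.8, 209.6], 0.4)]
spindle side [([369.2, 329.2], 0.5)]
machine top [([419.1, 220.2], 0.93), ([206.3, 258.6], 0.72)]
machine side [([363.3, 348.9], 0.92)]
tray_floor top [([325.8, 279.5], 0.6)]
tray_floor side [([295.6, 286.8], 0.62), ([295.4, 281.9], 0.37)]
stand_seat top [([126.2, 282.7], 0.9), ([171.0, 379.0], 0.8), ([209.7, 261.0], 0.64)]
stand_seat side [([278.9, 173.2], 0.97), ([214.3, 196.3], 0.71), ([299.4, 206.7], 0.59), ([366.4, 318.7], 0.38)]
rotor top [([427.9, 211.0], 0.89)]
rotor side []
wash_bottle top [([212.5, 323.8], 0.95)]
wash_bottle side [([256.1, 222.9], 0.92)]
beaker top [([227.0, 212.9], 0.91), ([212.4, 321.4], 0.19)]
beaker side [([344.1, 222.5], 0.8), ([368.0, 312.4], 0.17)]
reagent_bottle top [([329.2, 232.2], 0.83)]
reagent_bottle side [([340.7, 284.7], 0.9)]
```

View pics/topm.png

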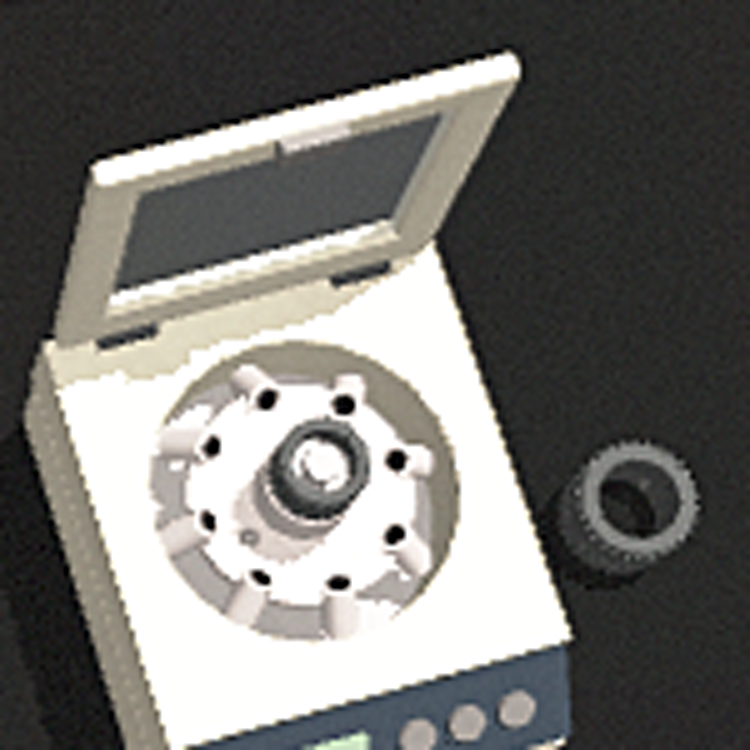

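View pics/sidem.png

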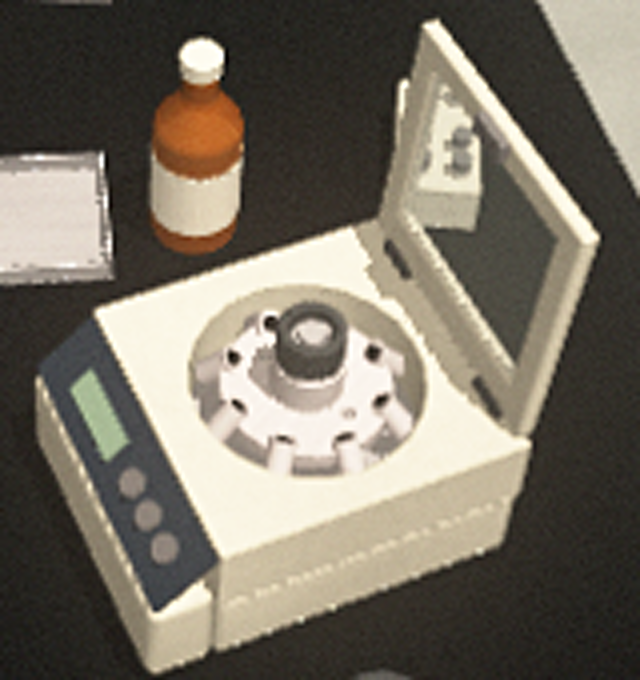

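View pics/tops.png

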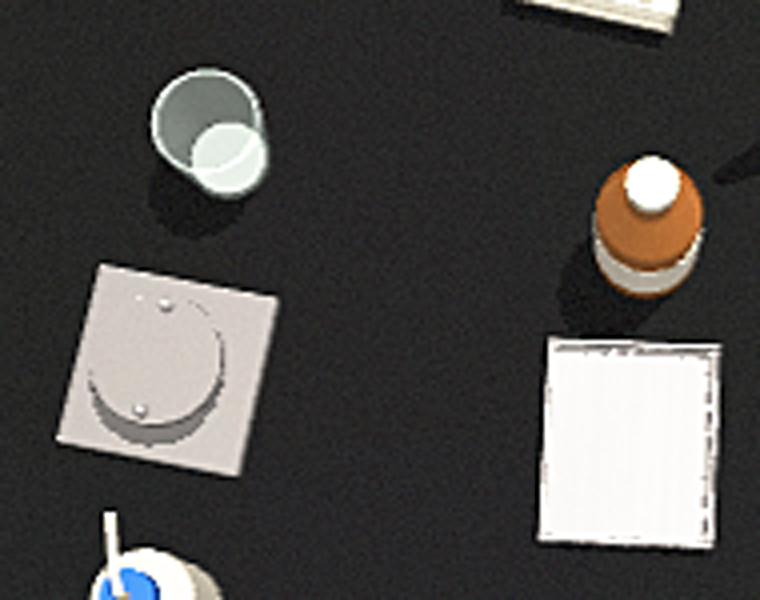

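View pics/sides.png

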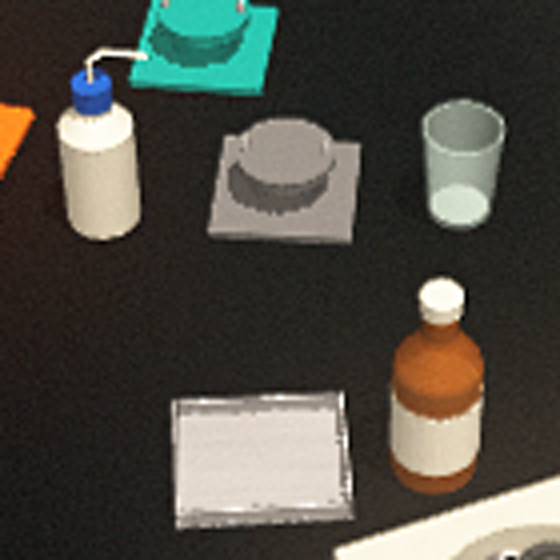

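```bash
python3 - <<'E'
from h import *
im=cv2.imread("pics/top0.png");g=cv2.cvtColor(im,cv2.COLOR_BGR2GRAY)
P=lambda x,y:(370+(x+.5)/5-.5,110+(y+.5)/5-.5)
Q=lambda x,y:(170+(x+.5)/4-.5,170+(y+.5)/4-.5)
S=lambda x,y:(290+(x+.5)/4-.5,230+(y+.5)/4-.5)
S2=lambda x,y:(230+(x+.5)/4-.5,170+(y+.5)/4-.5)
print("nut top",atz("top",P(321,467),.175), "stud", atz("top",P(322,465),.172),"side nut top",atz("side",S(311,324),.175))
print("bowl top",[atz("top",P(*p),.125) for p in((305,342),(305,640),(152,490),(459,488))])
print("bowl side",[atz("side",S(*p),.125) for p in((307,284),(307,475),(188,380),(426,380))])
print("pin hole top",atz("top",P(248,537),.117),atz("side",S(348,413),.117))
a,b=atz("top",Q(166,305),.061),atz("top",Q(140,410),.061);print("pins",a,b,(a+b)/2,np.linalg.norm(a-b),np.arctan2(*(a-b)[1::-1]))
# stand base
m=[Q(100,265),Q(277,297),Q(240,475),Q(58,440)]
w=np.array([atz("top",p,.012) for p in m]);print("base",w.mean(0),[np.linalg.norm(w[i]-w[i-1]) for i in range(4)],np.arctan2(*(w[0]-w[3])[1::-1]),np.arctan2(*(w[1]-w[2])[1::-1]))
m=[S2(222,136),S2(360,143),S2(351,241),S2(209,235)]
w=np.array([atz("side",p,.012) for p in m]);print("base side",w.mean(0),[np.linalg.norm(w[i]-w[i-1]) for i in range(4)])
m=[Q(548,338),Q(721,345),Q(714,549),Q(539,541)]
w=np.array([atz("top",p,.018) for p in m]);print("tray",w,w.mean(0),[np.linalg.norm(w[i]-w[i-1]) for i in range(4)])
for nm,p in(("wash",(212.5,323.8)),("beaker",(227,212.9)),("reag",(329.2,232.2))):print(nm,atz("top",p,0))
for nm,p in(("wash",(256.1,222.9)),("beaker",(344.1,222.5)),("reag",(340.7,284.7))):print(nm,atz("side",p,0))
# lid corners at z=.312
print("lid",atz("top",P(95,160),.312),atz("top",P(515,55),.312))
E
```

```text
nut top [ 0.6144604  -0.27360901  0.175     ] stud [ 0.61615835 -0.27495662  0.172     ] side nut top [ 0.6194525  -0.27709256  0.175     ]
bowl top [array([ 0.69117752, -0.28727737,  0.125     ]), array([ 0.54333107, -0.26619137,  0.125     ]), array([ 0.62424232, -0.2030011 ,  0.125     ]), array([ 0.6104843 , -0.35103349,  0.125     ])]
bowl side [array([ 0.64062115, -0.20855858,  0.125     ]), array([ 0.59899888, -0.35131202,  0.125     ]), array([ 0.54534377, -0.26689119,  0.125     ]), array([ 0.69257885, -0.29922937,  0.125     ])]
pin hole top [ 0.59828572 -0.24774248  0.117     ] [ 0.63918672 -0.30754416  0.117     ]
pins [0.58949256 0.26877651 0.061     ] [0.52476917 0.28878297 0.061     ] [0.55713087 0.27877974 0.061     ] 0.0677449259321501 -0.2997908762888296
base [0.55836547 0.27845731 0.012     ] [np.float64(0.11690383724493597), np.float64(0.1180087327738127), np.float64(0.1178215066970212), np.float64(0.1196493315116114)] -0.28586091208283215 -0.2719287993674458
base side [0.55989532 0.27136925 0.012     ] [np.float64(0.12431734468999303), np.float64(0.11970438233006611), np.float64(0.12246630053599135), np.float64(0.11721997974929065)]
tray [[ 0.55281866  0.03298672  0.018     ]
 [ 0.5371765  -0.07737891  0.018     ]
 [ 0.40750079 -0.05845327  0.018     ]
 [ 0.423518    0.05103945  0.018     ]] [ 0.48025348 -0.0129515   0.018     ] [np.float64(0.1305548238273323), np.float64(0.11146860685663562), np.float64(0.1310494937465732), np.float64(0.11065806406991943)]
wash [0.40053532 0.28852614 0.        ]
beaker [0.68788572 0.23269195 0.        ]
reag [ 0.60868242 -0.03163161  0.        ]
wash [0.40834878 0.28503412 0.        ]
beaker [0.69834744 0.2243005  0.        ]
reag [ 0.61909624 -0.03906074  0.        ]
lid [ 0.72141874 -0.1636807   0.312     ] [ 0.75097306 -0.34806463  0.312     ]
```

The nut wanted is the one on the stud at top (433,203). It is about 20 px across, against 24 px for the loose ring at (495,211), even though it sits nearer the camera, so it is the smaller one as described. The stand is the grey one at top (208,262), not the orange or turquoise. Moving towards the machine.

```bash
python3 -m handwheel '[[0,0,0,0.35,0.25,0.1,85],[0,0,0,0.7,0.5,0.2,85],[0,0,0,1,0.75,0.3,85]]' 30
python3 -m handwheel '[[0,0,0,0.35,0.25,0,85],[0,0,0,0.7,0.5,0,85],[0,0,0,1,0.75,0,85]]'
python3 -m handwheel '[[0,0,0,0.35,0.25,0,85],[0,0,0,0.7,0.5,0,85],[0,0,0,1,0.75,0,85]]'
python3 -m handwheel '[[0,0,0,0.35,0.25,0,85],[0,0,0,0.7,0.5,0,85],[0,0,0,1,0.75,0,85]]'
python3 - <<'E'
from h import *
from scipy.spatial.transform import Rotation as Ro
s=arm.state();print(s["t"],s["joints"],s["ee_pos"]);print(Ro.from_euler("xyz",s["eef_rot"]).as_matrix())
E
```

```text
t: 1.5
ee_pos: [0.2523, -0.5562, 0.2866]
eef_rot: [3.1, 1.57, 0.193]
ft_force: [0.6, 0.6, 0.3]
gripper_width: 0.0848
t: 1.8
ee_pos: [0.3525, -0.4809, 0.2866]
eef_rot: [2.47, 1.57, -0.437]
ft_force: [-0.4, 0.2, -0.7]
gripper_width: 0.0852
t: 2.1
ee_pos: [0.4524, -0.4059, 0.2865]
eef_rot: [2.75, 1.57, -0.157]
ft_force: [0.7, -0.0, -0.1]
gripper_width: 0.0851
t: 2.4
ee_pos: [0.5523, -0.3309, 0.2864]
eef_rot: [2.898, 1.57, -0.009]
ft_force: [0.4, -0.6, 0.4]
gripper_width: 0.0849
2.4 [ 0.56330645  0.50273952 -0.13469755  1.51856556  0.07150129  1.12455585
 -0.92222555] [ 0.55231188 -0.33088953  0.28639859]
[[ 6.17563709e-04  2.32187105e-01 -9.72670945e-01]
 [-5.60141052e-06 -9.72671129e-01 -2.32187153e-01]
 [-9.99999809e-01  1.48838688e-04 -5.99385815e-04]]
```

```bash
python3 -m handwheel '[[0,0,0.25,0.3,0.25,-0.2,85],[0,0,0.5,0.6,0.5,-0.3,85],[0,0,0.75,0.65,0.55,-0.4,85],[0,0,1,0.65,0.55,-0.4,85]]'
python3 -m handwheel '[[0,0,0.25,0,0,0,85],[0,0,0.5,0,0,0,85],[0,0,0.75,0,0,0,85],[0,0,1,0,0,0,85]]'
python3 -m handwheel '[[0,0,0.25,0,0,0,85],[0,0,0.5,0,0,0,85],[0,0,0.75,0,0,0,85],[0,0,1,0,0,0,85],[0,0,1,0,0,0,85]]'
python3 - <<'E'
from h import *
for n in("side","top"):
    im=arm.capture(n)
    p=proj(n,arm.state()["ee_pos"])[0].astype(int);crop(n,im,p[0]-70,p[1]-60,140,140,5,n+"1");print(p)
s=arm.state();print(s["t"],s["joints"].round(3),s["ee_pos"],s["ft_force"])
E
```

```text
t: 2.8
ee_pos: [0.6165, -0.2741, 0.2443]
eef_rot: [-1.626, 1.568, 2.259]
ft_force: [-0.3, -0.1, -0.1]
gripper_width: 0.0852
t: 3.2
ee_pos: [0.6155, -0.2774, 0.2462]
eef_rot: [-0.766, 1.571, -2.669]
ft_force: [0.3, -1.0, -1.0]
gripper_width: 0.085
t: 3.7
ee_pos: [0.6154, -0.2776, 0.2462]
eef_rot: [-2.965, 1.571, 1.911]
ft_force: [-0.3, -0.6, 0.5]
gripper_width: 0.0847
[368 292]
[442 193]
3.8 [ 0.661  0.637 -0.473  1.451  0.304  1.126  0.296] [ 0.6155109  -0.2774745   0.24620852] [ 0.35339177  0.33253604 -0.36157086]
```

View pics/side1.png

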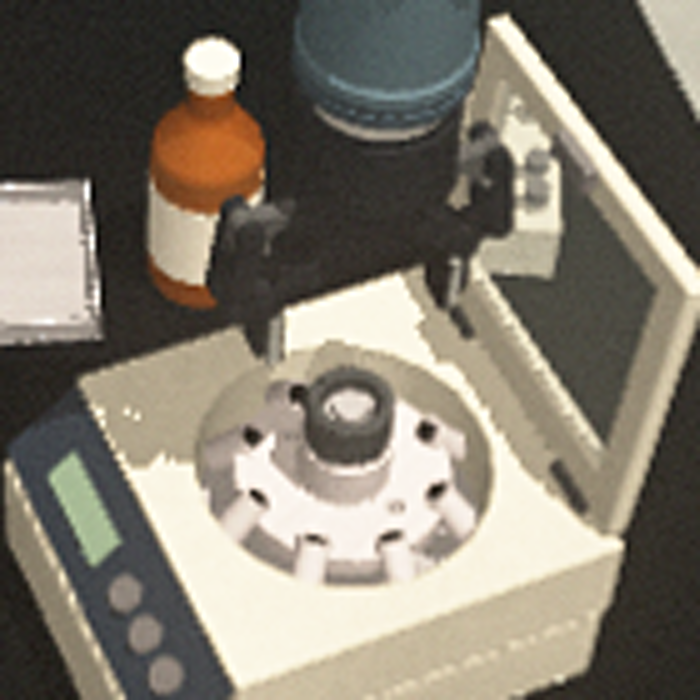

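View pics/top1.png

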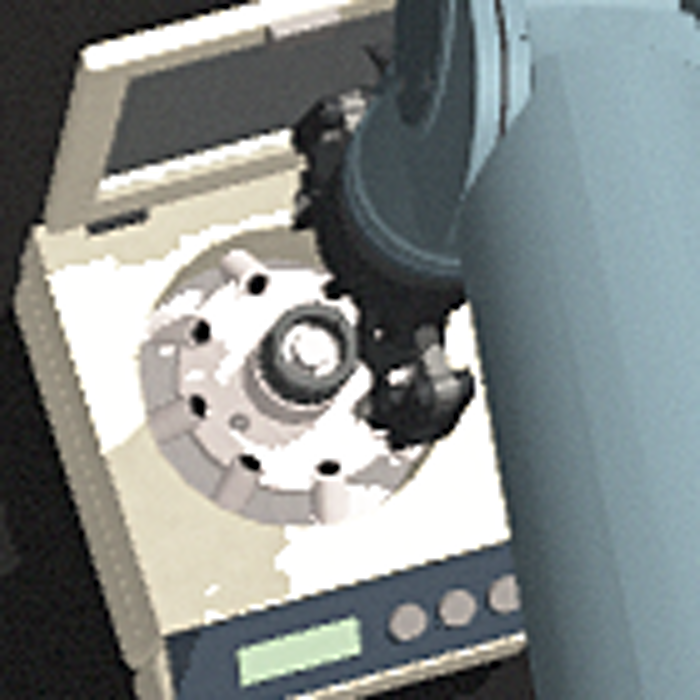

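```bash
python3 - <<'E'
from h import *
e=np.array([.6155,-.2775,.246])
for dz in(.012,.019,.025,.03):print(dz,proj("side",e-[0,0,dz]))
a,b=(298+272/5,232+356/5),(298+455/5,232+302/5)
for z in(.22,.225,.23,.235):
  A,B=atz("side",a,z),atz("side",b,z);print(z,(A+B)/2,np.linalg.norm(A-B),np.degrees(np.arctan2(*(A-B)[1::-1])))
from scipy.spatial.transform import Rotation as Ro
print(Ro.from_euler("xyz",arm.state()["eef_rot"]).as_matrix()[:,1])
E
```

```text
0.012 [[367.64200906 295.8750651 ]]
0.019 [[367.42754525 297.72494614]]
0.025 [[367.2450026  299.29909833]]
0.03 [[367.09378033 300.60288902]]
0.22 [ 0.62573229 -0.27402784  0.22      ] 0.0970039143940485 -172.19863770306986
0.225 [ 0.62419259 -0.27782967  0.225     ] 0.09652295241968277 -172.19863770306986
0.23 [ 0.6226529  -0.28163149  0.23      ] 0.09604199044531704 -172.19863770306986
0.235 [ 0.6211132  -0.28543332  0.235     ] 0.09556102847095144 -172.1986377030698
[ 9.87313364e-01  1.58783878e-01 -3.08648123e-05]
```

```bash
python3 - <<'E'
from h import *
P=lambda x,y:(370+(x+.5)/5-.5,110+(y+.5)/5-.5)
S=lambda x,y:(290+(x+.5)/4-.5,230+(y+.5)/4-.5)
print(tri(S(311,324),P(321,467)))
Q=lambda x,y:(170+(x+.5)/4-.5,170+(y+.5)/4-.5)
S2=lambda x,y:(230+(x+.5)/4-.5,170+(y+.5)/4-.5)
q=[Q(100,265),Q(277,297),Q(240,475),Q(58,440)];m=[S2(222,136),S2(360,143),S2(351,241),S2(209,235)]
w=np.array([tri(a,b) for a,b in zip(m,q)]);print(w,w.mean(0))
q=[Q(548,338),Q(721,345),Q(714,549),Q(539,541)];m=[S2(172,400),S2(344,392),S2(353,518),S2(178,527)]
w=np.array([tri(a,b) for a,b in zip(m,q)]);print(w,w.mean(0))
E
```

```text
[ 0.61798204 -0.27476575  0.17124393]
[[ 0.5624818   0.29940811  0.07134347]
 [ 0.590293    0.19141846  0.11924145]
 [ 0.54970589  0.23817764 -0.0298588 ]
 [ 0.52530588  0.38598752 -0.13636984]] [0.55694664 0.27874793 0.00608907]
[[ 0.48357812  0.026514    0.06030131]
 [ 0.52638714 -0.06933295  0.12768424]
 [ 0.47525689 -0.0683705  -0.00857845]
 [ 0.4312614   0.05373501 -0.14106021]] [ 0.47912089 -0.01436361  0.00958672]
```

```bash
python3 -m handwheel '[[0,0,0,0.02,0.02,-0.2,85],[0,0,0,0.02,0.02,-0.4,85],[0,0,0,0.02,0.02,-0.55,85],[0,0,0,0.02,0.02,-0.64,85],[0,0,0,0.02,0.02,-0.64,60]]' 20
python3 -m handwheel '[[0,0,0,0,0,0,40],[0,0,0,0,0,0,40],[0,0,0,0,0,0,40],[0,0,0,0,0,0,40]]' 20
```

```text
t: 4.3
ee_pos: [0.6169, -0.2752, 0.1809]
eef_rot: [-2.026, 1.569, 2.848]
ft_force: [0.1, -0.1, 0.3]
gripper_width: 0.073
t: 4.7
ee_pos: [0.6183, -0.2755, 0.1836]
eef_rot: [1.04, 1.569, -0.368]
ft_force: [-0.4, -0.2, 4.6]
gripper_width: 0.043
```

```bash
python3 -m handwheel '[[0,0,-0.15,0,0,0.0,40],[0,0,-0.3,0,0,0.005,40],[0,0,-0.3,0,0,0.005,40]]' 30
python3 - <<'E'
from h import *
s=arm.state();print(s["joints"].round(3),s["ee_pos"].round(4),s["ft_force"],s["moment"],s["gripper_width"])
E
python3 -m handwheel '[[0,0,-0.2,0,0,0.005,40],[0,0,-0.4,0,0,0.01,40],[0,0,-0.6,0,0,0.015,40],[0,0,-0.6,0,0,0.015,40]]' 30
python3 - <<'E'
from h import *
s=arm.state();print(s["joints"].round(3),s["ee_pos"].round(4),s["ft_force"],s["moment"],s["gripper_width"])
E
```

```text
t: 5.0
ee_pos: [0.6183, -0.2754, 0.1837]
eef_rot: [1.111, 1.569, -0.448]
ft_force: [-0.4, 0.1, 4.4]
gripper_width: 0.0426
[ 0.624  0.696 -0.419  1.5    0.313  1.011  0.138] [ 0.6183 -0.2754  0.1837] [-0.43720853  0.14620076  4.44592566] [-0.00794877 -0.07468846 -0.03012098] 0.0426418227507448
t: 5.4
ee_pos: [0.6184, -0.2751, 0.1843]
eef_rot: [1.656, 1.569, -0.201]
ft_force: [3.7, -0.2, -1.9]
gripper_width: 0.0429
[ 0.581  0.684 -0.35   1.502  0.26   1.    -0.124] [ 0.6184 -0.2751  0.1843] [ 3.72807304 -0.22694585 -1.89613672] [-0.07180389 -0.85168474 -0.01219843] 0.04291220217815241
```

```bash
for i in 1; do python3 -m handwheel '[[0,0,-0.25,0,0,0.004,40],[0,0,-0.5,0,0,0.007,40],[0,0,-0.75,0,0,0.01,40],[0,0,-1,0,0,0.0125,40],[0,0,-1,0,0,0.0125,40]]' 30
python3 - <<'E'
from h import *
s=arm.state();print(s["joints"].round(3),s["ee_pos"].round(4),s["ft_force"],s["moment"],s["gripper_width"])
for n in("side",):
    im=arm.capture(n);crop(n,im,290,230,150,150,5,n+"2")
E
done
```

```text
t: 5.9
ee_pos: [0.6195, -0.2757, 0.186]
eef_rot: [2.023, 1.566, -0.333]
ft_force: [6.2, -1.6, -2.7]
gripper_width: 0.0426
[ 0.506  0.668 -0.234  1.506  0.173  0.984 -0.561] [ 0.6195 -0.2757  0.186 ] [ 6.15523082 -1.61890441 -2.71181682] [-0.42152955 -1.48903045  0.11295729] 0.042631387381665935
```

View pics/side2.png

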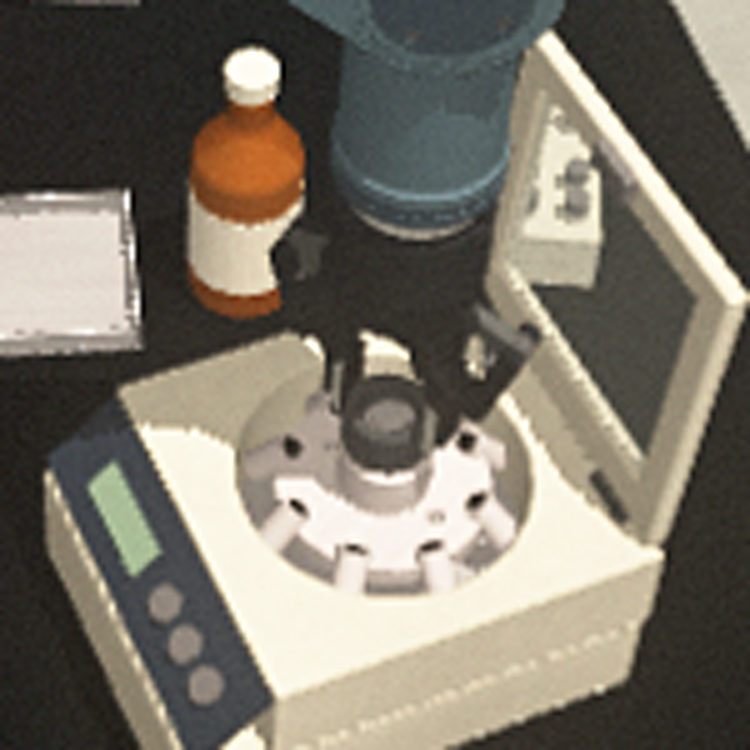

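```bash
python3 -m handwheel '[[0,0,-0.25,0.01,0,0.003,40],[0,0,-0.5,0.015,0,0.006,40],[0,0,-0.75,0.02,0,0.009,40],[0,0,-1,0.02,0,0.0125,40],[0,0,-1,0.02,0,0.0125,40]]' 30
python3 - <<'E'
from h import *
s=arm.state();print(s["joints"].round(3),s["ee_pos"].round(4),s["ft_force"],s["moment"],s["gripper_width"])
E
python3 -m handwheel '[[0,0,-0.25,0,0,0.003,40],[0,0,-0.5,0,0,0.006,40],[0,0,-0.75,0,0,0.009,40],[0,0,-1,0,0,0.0125,40],[0,0,-1,0,0,0.0125,40]]' 30
python3 - <<'E'
from h import *
s=arm.state();print(s["joints"].round(3),s["ee_pos"].round(4),s["ft_force"],s["moment"],s["gripper_width"])
E
```

```text
t: 6.45
ee_pos: [0.6205, -0.2766, 0.1871]
eef_rot: [2.075, 1.567, -0.782]
ft_force: [3.8, -2.0, -2.4]
gripper_width: 0.0433
[ 0.428  0.66  -0.115  1.505  0.087  0.978 -0.998] [ 0.6205 -0.2766  0.1871] [ 3.84931763 -2.03140187 -2.41392591] [-6.88328962e-01 -1.03598219e+00 -9.60995106e-04] 0.04334995831371619
t: 6.95
ee_pos: [0.6206, -0.2776, 0.1885]
eef_rot: [2.436, 1.566, -0.921]
ft_force: [4.9, -5.0, -1.3]
gripper_width: 0.0427
[ 3.500e-01  6.550e-01  5.000e-03  1.510e+00 -1.000e-03  9.730e-01
 -1.432e+00] [ 0.6206 -0.2776  0.1885] [ 4.86378482 -5.0038032  -1.26765623] [-1.13838234 -1.07821548  0.07209702] 0.04271387618943261
```

```bash
python3 -m handwheel '[[0,0,-0.25,0.01,-0.01,0.003,40],[0,0,-0.5,0.01,-0.02,0.006,40],[0,0,-0.75,0.01,-0.02,0.009,40],[0,0,-1,0.01,-0.02,0.0125,40],[0,0,-1,0.01,-0.02,0.0125,40]]' 30
python3 - <<'E'
from h import *
s=arm.state();print(s["joints"].round(3),s["ee_pos"].round(4),s["ft_force"],s["moment"],s["gripper_width"])
E
python3 -m handwheel '[[0,0,-0.2,0,0,0.003,40],[0,0,-0.4,0,0,0.006,40],[0,0,-0.6,0,0,0.009,40],[0,0,-0.6,0,0,0.009,40]]' 30
python3 - <<'E'
from h import *
s=arm.state();print(s["joints"].round(3),s["ee_pos"].round(4),s["ft_force"],s["moment"],s["gripper_width"])
E
```

```text
t: 7.45
ee_pos: [0.6204, -0.2789, 0.1892]
eef_rot: [2.249, 1.568, -1.608]
ft_force: [2.5, -4.6, -1.7]
gripper_width: 0.0429
[ 0.273  0.659  0.126  1.511 -0.09   0.977 -1.863] [ 0.6204 -0.2789  0.1892] [ 2.47876044 -4.6165067  -1.73653652] [-1.04798679 -0.49014902  0.03622431] 0.04294856299919019
t: 7.85
ee_pos: [0.6201, -0.2793, 0.1902]
eef_rot: [2.468, 1.568, -1.687]
ft_force: [1.0, -5.6, -0.9]
gripper_width: 0.043
[ 0.226  0.662  0.199  1.514 -0.143  0.98  -2.121] [ 0.6201 -0.2793  0.1902] [ 1.01023665 -5.58712891 -0.92630873] [-1.22004375 -0.36598554  0.04390608] 0.042957975249641386
```

```bash
python3 -m handwheel '[[0,0,-0.2,0,-0.01,0.005,40],[0,0,-0.3,0,-0.01,0.03,40],[0,0,-0.3,0,-0.01,0.05,40],[0,0,-0.3,0,-0.01,0.05,40]]' 30
python3 - <<'E'
from h import *
s=arm.state();print(s["joints"].round(3),s["ee_pos"].round(4),s["ft_force"],s["moment"],s["gripper_width"])
E
```

```text
t: 8.25
ee_pos: [0.6195, -0.2795, 0.1946]
eef_rot: [1.683, 1.569, -2.621]
ft_force: [-0.0, -4.9, -4.3]
gripper_width: 0.0425
[ 0.203  0.66   0.235  1.512 -0.17   0.991 -2.249] [ 0.6195 -0.2795  0.1946] [-0.03358586 -4.88683437 -4.32545438] [-1.1929438  -0.12350893 -0.00148293] 0.04248995229903628
```

```bash
python3 -m handwheel '[[0,0,0,0,-0.02,0.04,40],[0,0,0,0,-0.02,0.08,40],[0,0,0,0,-0.02,0.15,40],[0,0,0,0,-0.02,0.25,40],[0,0,0,0,-0.02,0.5,40],[0,0,0,0,-0.02,0.7,40],[0,0,0,0,-0.02,0.7,40]]' 30
python3 - <<'E'
from h import *
s=arm.state();print(s["joints"].round(3),s["ee_pos"].round(4),s["ft_force"],s["moment"],s["gripper_width"])
for n in("side","top"):
    im=arm.capture(n);crop(n,im,290 if n=="side" else 350,210 if n=="side" else 110,160,160,5,n+"3")
E
```

```text
t: 8.95
ee_pos: [0.6225, -0.2808, 0.2694]
eef_rot: [-2.272, 1.564, -0.296]
ft_force: [0.4, -0.4, -1.2]
gripper_width: 0.0427
[ 0.195  0.588  0.252  1.445 -0.155  1.121 -2.263] [ 0.6225 -0.2808  0.2694] [ 0.43326195 -0.4041187  -1.20844444] [-0.04960736 -0.04313498  0.03098103] 0.042748619343271885
```

View pics/side3.png

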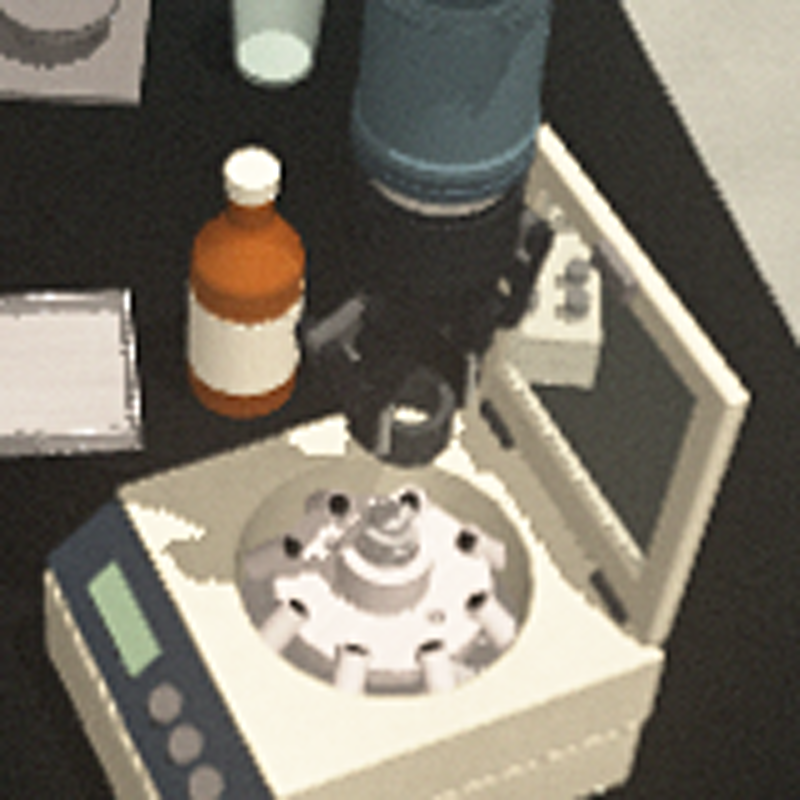

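View pics/top3.png

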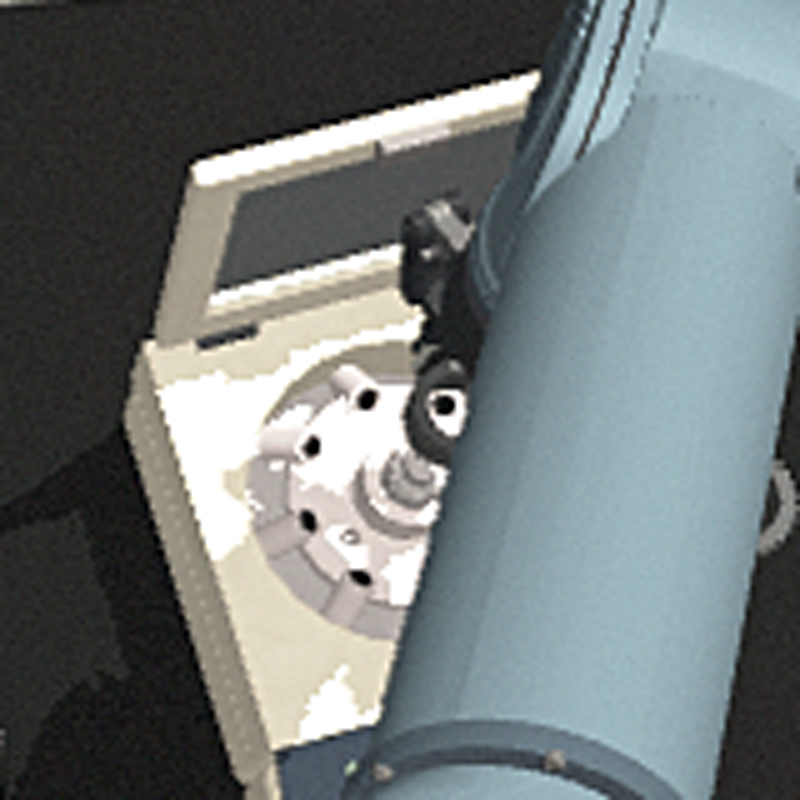

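```bash
python3 -m handwheel '[[0,0,0.2,-0.2,0.35,0,40],[0,0,0.45,-0.4,0.7,0,40],[0,0,0.7,-0.55,1,0,40],[0,0,0.9,-0.55,1,0,40]]' 30
python3 -m handwheel '[[0,0,0.2,-0.2,0.35,0,40],[0,0,0.45,-0.4,0.7,0,40],[0,0,0.7,-0.55,1,0,40],[0,0,0.9,-0.55,1,0,40]]' 30
python3 -m handwheel '[[0,0,0,-0.15,0.35,0,40],[0,0,0,-0.3,0.65,0,40],[0,0,0,-0.3,0.65,0,40]]' 30
python3 - <<'E'
from h import *
from scipy.spatial.transform import Rotation as Ro
s=arm.state();print(s["joints"].round(3),s["ee_pos"].round(4),s["ft_force"],s["gripper_width"]);print(Ro.from_euler("xyz",s["eef_rot"]).as_matrix().round(4))
for n in("side","top"):
    im=arm.capture(n);cv2.imwrite(f"pics/{n}4.png",im[:,:,::-1])
E
```

```text
t: 9.45
ee_pos: [0.5634, -0.1741, 0.2636]
eef_rot: [-0.101, 1.565, 2.335]
ft_force: [0.6, -0.2, -1.3]
gripper_width: 0.0428
t: 9.85
ee_pos: [0.5078, -0.0749, 0.2638]
eef_rot: [-0.344, 1.566, 2.543]
ft_force: [0.3, 0.8, -2.6]
gripper_width: 0.043
t: 10.15
ee_pos: [0.4778, -0.0107, 0.2639]
eef_rot: [-0.235, 1.566, 2.647]
ft_force: [0.1, -0.4, -2.9]
gripper_width: 0.043
[-0.048  0.237 -0.026  1.968  0.005  0.94  -1.906] [ 0.4778 -0.0107  0.2639] [ 0.1184443  -0.39688566 -2.88488097] 0.04295533985296685
[[-0.004  -0.2565 -0.9665]
 [ 0.0021 -0.9665  0.2565]
 [-1.     -0.0011  0.0044]]
```

View pics/side4.png

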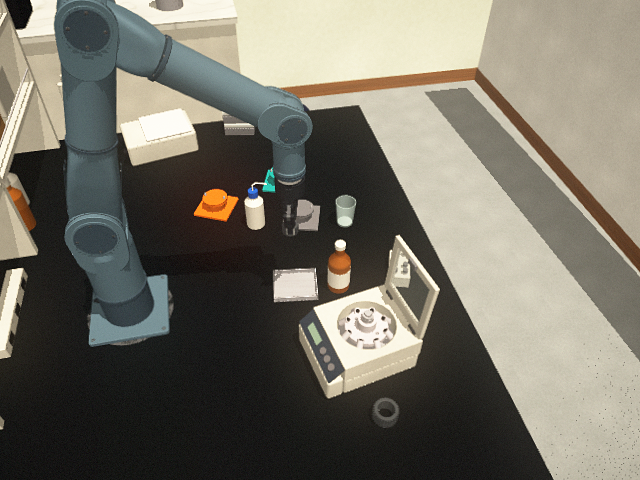

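```bash
python3 -m handwheel '[[0,0,0,0,-0.02,-0.3,40],[0,0,0,0,-0.03,-0.6,40],[0,0,0,0,-0.03,-0.9,40],[0,0,0,0,-0.03,-1,40]]' 30
python3 -m handwheel '[[0,0,0,0,0,-0.3,40],[0,0,0,0,0,-0.6,40],[0,0,0,0,0,-0.8,40],[0,0,0,0,0,-1,40],[0,0,0,0,0,-1,40]]' 30
python3 -m handwheel '[[0,0,0,0,0,-0.06,40],[0,0,0,0,0,-0.12,40],[0,0,0,0,0,-0.16,40],[0,0,0,0,0,-0.19,40],[0,0,0,0,0,-0.19,40]]' 30
python3 - <<'E'
from h import *
s=arm.state();print(s["joints"].round(3),s["ee_pos"].round(4),s["ft_force"],s["gripper_width"])
for n in("side",):
    im=arm.capture(n);crop(n,im,230,220,140,120,5,n+"5")
E
```

```text
t: 10.65
ee_pos: [0.4787, -0.0195, 0.1623]
eef_rot: [0.398, 1.565, -3.011]
ft_force: [-0.2, 0.0, -1.7]
gripper_width: 0.043
t: 11.15
ee_pos: [0.4795, -0.019, 0.0636]
eef_rot: [0.399, 1.567, -3.009]
ft_force: [-0.1, 0.1, -1.9]
gripper_width: 0.0427
t: 11.65
ee_pos: [0.4805, -0.0183, 0.0461]
eef_rot: [0.294, 1.571, -3.114]
ft_force: [0.2, 0.1, -2.1]
gripper_width: 0.0429
[-0.042  0.613 -0.017  2.091  0.023  0.437 -1.914] [ 0.4805 -0.0183  0.0461] [ 0.20142692  0.1280127  -2.13076181] 0.042936717692854044
```

View pics/side5.png

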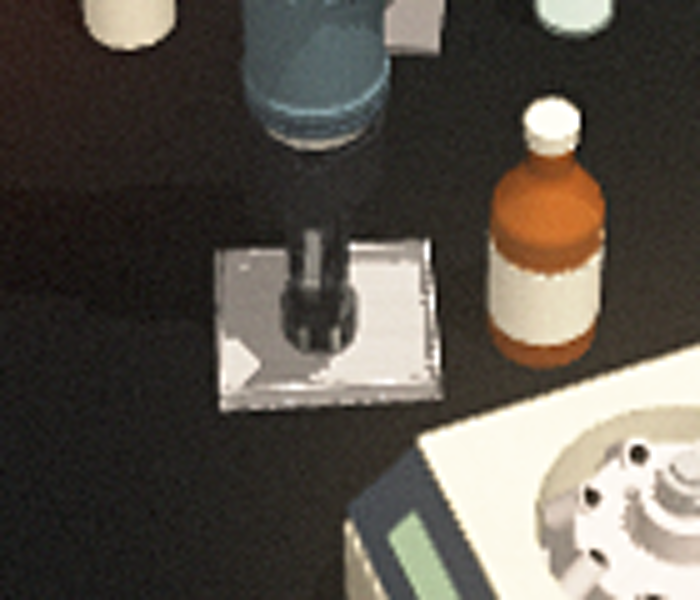

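The nut is inside the tray, about the middle, at crop (320,320), and not yet on the floor. Lowering until contact shows.

```bash
python3 -m handwheel '[[0,0,0,0,0,-0.02,40],[0,0,0,0,0,-0.04,40],[0,0,0,0,0,-0.05,40],[0,0,0,0,0,-0.05,40]]' 30
python3 -m handwheel '[[0,0,0,0,0,-0.01,40],[0,0,0,0,0,-0.02,40],[0,0,0,0,0,-0.02,40]]' 30
```

```text
t: 12.1
ee_pos: [0.4805, -0.0183, 0.041]
eef_rot: [0.227, 1.571, 3.103]
ft_force: [-0.4, 0.3, -1.4]
gripper_width: 0.043
t: 12.4
ee_pos: [0.4807, -0.0183, 0.0396]
eef_rot: [-2.932, 1.571, -0.057]
ft_force: [-1.1, 0.5, 5.0]
gripper_width: 0.0428
```

```bash
python3 -m handwheel '[[0,0,0,0,0,0,48],[0,0,0,0,0,0,52],[0,0,0,0,0,0,58],[0,0,0,0,0,0,58]]'
python3 -m handwheel '[[0,0,0,0,0,0.05,58],[0,0,0,0,0,0.15,58],[0,0,0,0,0,0.4,58],[0,0,0,0,0,0.7,58],[0,0,0,0,0,1,60]]'
python3 -m handwheel '[[0,0,0,0,0,0.4,60],[0,0,0,0,0,0.8,60],[0,0,0,0.1,-0.2,1,60],[0,0,0,0.2,-0.7,1,60],[0,0,0,0.2,-1,1,60]]'
python3 - <<'E'
from h import *
s=arm.state();print(s["joints"].round(3),s["ee_pos"].round(4),s["ft_force"],s["gripper_width"])
for n in("side","top"):
    im=arm.capture(n);cv2.imwrite(f"pics/{n}6.png",im[:,:,::-1])
    if n=="side":crop(n,im,260,200,100,120,5,n+"6c")
E
```

```text
t: 12.8
ee_pos: [0.4806, -0.0183, 0.0392]
eef_rot: [2.865, 1.571, -0.543]
ft_force: [0.3, -0.5, 0.8]
gripper_width: 0.0582
t: 13.3
ee_pos: [0.4804, -0.0184, 0.1409]
eef_rot: [-2.79, 1.571, 0.086]
ft_force: [0.6, 0.7, 0.2]
gripper_width: 0.0597
t: 13.8
ee_pos: [0.5019, -0.1212, 0.2414]
eef_rot: [3.024, 1.566, -0.385]
ft_force: [0.6, 0.7, 0.2]
gripper_width: 0.0601
[ 0.122  0.325  0.033  1.91  -0.012  0.903 -1.677] [ 0.5019 -0.1212  0.2414] [0.62923106 0.69923237 0.16793975] 0.06008591595932703
```

View pics/side6c.png

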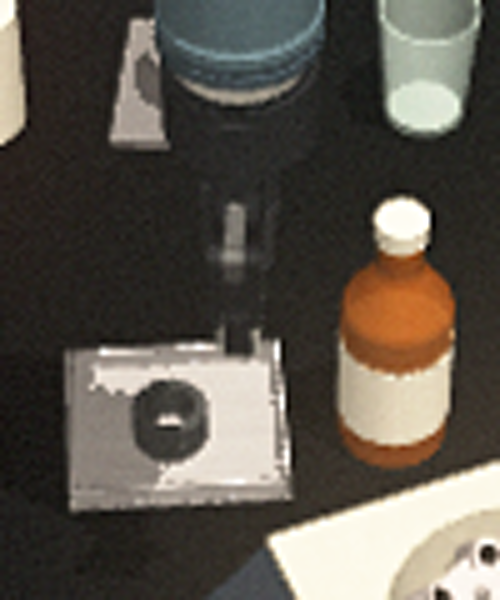

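View pics/top6.png

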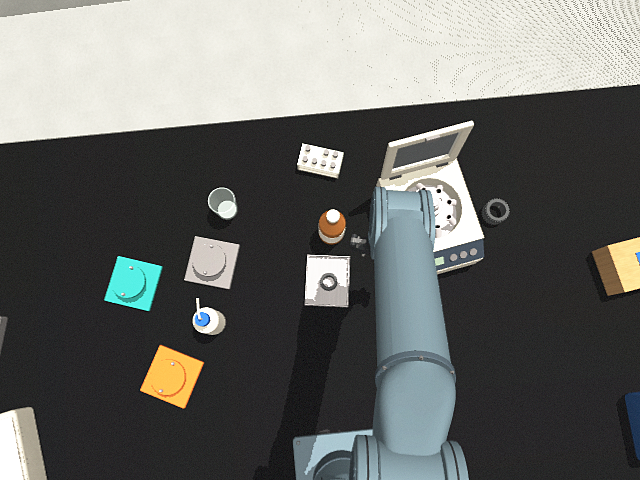

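```bash
python3 -m handwheel '[[0,0,0,0.2,-0.3,0,62],[0,0,0,0.4,-0.6,0,62],[0,0,0,0.6,-0.8,0,62],[0,0,0,0.6,-0.8,0,62]]'
python3 -m handwheel '[[0,0,0,0.2,-0.3,0,62],[0,0,0,0.4,-0.6,0,62],[0,0,0,0.576,-0.763,0,62],[0,0,0,0.576,-0.763,0,62],[0,0,0,0.576,-0.763,0,62]]'
python3 - <<'E'
from h import *
from scipy.spatial.transform import Rotation as Ro
s=arm.state();print(s["joints"].round(3),s["ee_pos"].round(4),s["ft_force"],s["gripper_width"]);print(Ro.from_euler("xyz",s["eef_rot"]).as_matrix().round(4))
E
```

```text
t: 14.3
ee_pos: [0.5621, -0.2008, 0.2398]
eef_rot: [2.725, 1.568, -0.686]
ft_force: [0.1, 0.7, 0.3]
gripper_width: 0.0621
t: 14.8
ee_pos: [0.6179, -0.273, 0.2391]
eef_rot: [-0.792, 1.569, 2.084]
ft_force: [0.7, -0.3, -0.2]
gripper_width: 0.062
[ 0.301  0.598  0.075  1.481 -0.049  1.065 -1.45 ] [ 0.6179 -0.273   0.2391] [ 0.72458788 -0.33771477 -0.19837471] 0.06195537274463579
[[-8.000e-04 -2.623e-01 -9.650e-01]
 [ 1.400e-03 -9.650e-01  2.623e-01]
 [-1.000e+00 -1.100e-03  1.100e-03]]
```

```bash
python3 -m handwheel '[[0,0,0,0.015,-0.04,-0.15,64],[0,0,0,0.015,-0.045,-0.35,64],[0,0,0,0.015,-0.045,-0.55,64],[0,0,0,0.015,-0.045,-0.7,64],[0,0,0,0.015,-0.045,-0.78,64],[0,0,0,0.015,-0.045,-0.78,64]]'
python3 -m handwheel '[[0,0,0,0,0,0,54],[0,0,0,0,0,0,46],[0,0,0,0,0,0,42],[0,0,0,0,0,0,42],[0,0,0,0,0,0,42]]' 40
```

```text
t: 15.4
ee_pos: [0.6189, -0.2784, 0.1598]
eef_rot: [-0.164, 1.568, 2.712]
ft_force: [-0.5, -0.1, -0.1]
gripper_width: 0.0638
t: 15.9
ee_pos: [0.6203, -0.2791, 0.1627]
eef_rot: [-3.039, 1.569, -0.163]
ft_force: [-1.5, 0.8, 6.8]
gripper_width: 0.0457
```

```bash
python3 -m handwheel '[[0,0,0,0,0,0.01,42],[0,0,0,0,0,0.03,42],[0,0,0,0,0,0.06,42],[0,0,0,0,0,0.1,42],[0,0,0,0,0,0.1,42]]' 80
python3 - <<'E'
from h import *
s=arm.state();print(s["joints"].round(3),s["ee_pos"].round(4),s["ft_force"],s["moment"],s["gripper_width"])
E
```

```text
t: 16.4
ee_pos: [0.6197, -0.2794, 0.1716]
eef_rot: [2.175, 1.57, -1.233]
ft_force: [-0.5, 0.4, -3.8]
gripper_width: 0.0439
[ 0.311  0.677  0.07   1.52  -0.054  0.947 -1.44 ] [ 0.6197 -0.2794  0.1716] [-0.45295525  0.37949844 -3.8059994 ] [-0.07910442 -0.02221967  0.0631881 ] 0.04388364518535056
```

```bash
python3 -m handwheel '[[0,0,0,0,0,0.1,42],[0,0,0,0,0,0.3,42],[0,0,0,0,0,0.5,42],[0,0,0,0,0,0.75,42],[0,0,0,0,0,1,42],[0,0,0,0,0,1,42]]'
python3 -m handwheel '[[0,0,0,-0.1,0,0.2,42],[0,0,0,-0.25,0.2,0.35,42],[0,0,0,-0.4,0.4,0.45,42],[0,0,0,-0.5,0.6,0.45,42],[0,0,0,-0.6,0.8,0.45,42],[0,0,0,-0.6,0.8,0.45,42]]'
python3 - <<'E'
from h import *
s=arm.state();print(s["joints"].round(3),s["ee_pos"].round(4),s["ft_force"],s["moment"],s["gripper_width"])
for n in("side","top"):
    im=arm.capture(n);cv2.imwrite(f"pics/{n}7.png",im[:,:,::-1])
E
```

```text
t: 17.0
ee_pos: [0.6217, -0.2802, 0.2759]
eef_rot: [3.01, 1.563, -0.398]
ft_force: [0.3, -0.3, -3.3]
gripper_width: 0.0437
t: 17.6
ee_pos: [0.5584, -0.1954, 0.3151]
eef_rot: [-0.591, 1.567, 2.289]
ft_force: [0.4, 0.1, -4.6]
gripper_width: 0.0438
[ 0.216  0.381  0.061  1.635 -0.027  1.13  -1.549] [ 0.5584 -0.1954  0.3151] [ 0.38016762  0.05696881 -4.57882755] [-0.01052088 -0.11270302 -0.00854505] 0.04379021431189852
```

View pics/side7.png

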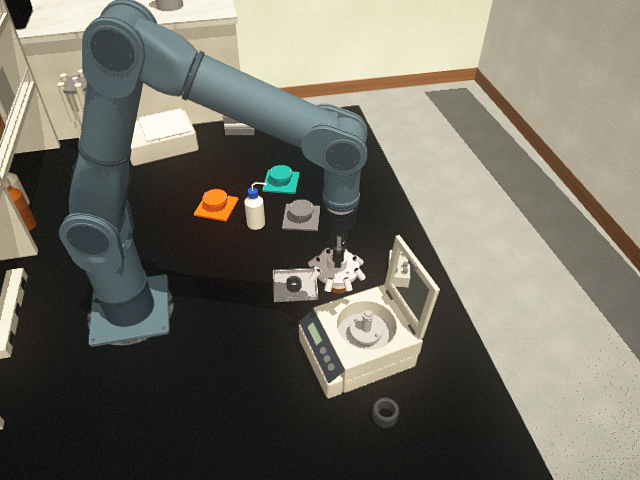

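View pics/top7.png

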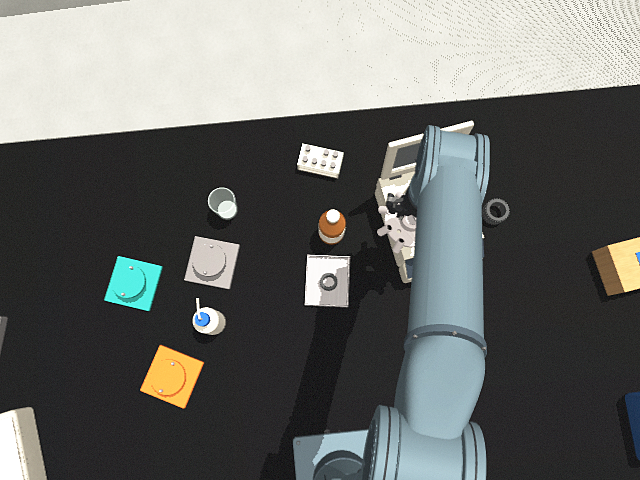

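```bash
python3 - <<'E'
from h import *
im=cv2.imread("pics/side7.png")[:,:,::-1]
crop("side",im,325,285,80,80,9,"sp");crop("side",im,270,185,60,50,12,"st")
im=cv2.imread("pics/top0.png")[:,:,::-1];crop("top",im,180,230,64,64,11,"stt")
E
```

```text
(no output)
```

View pics/sp.png

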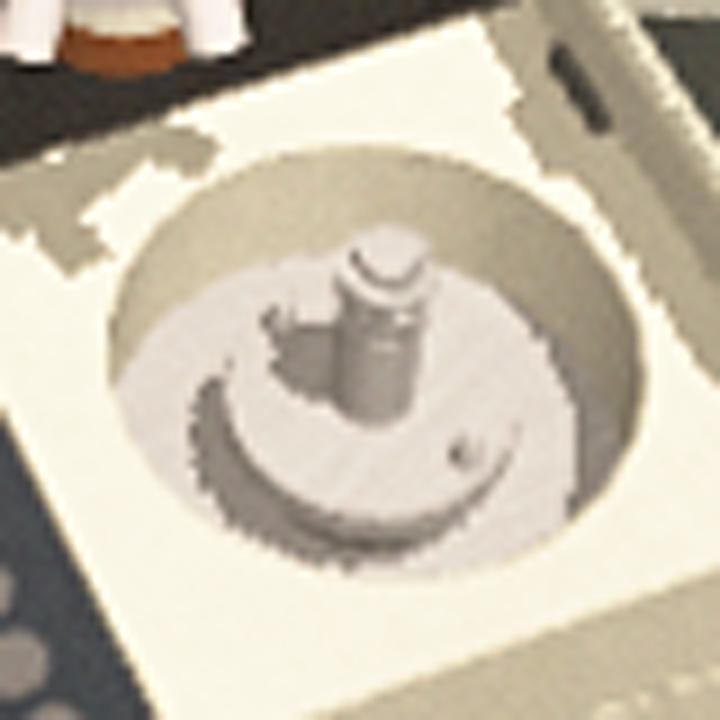

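View pics/st.png

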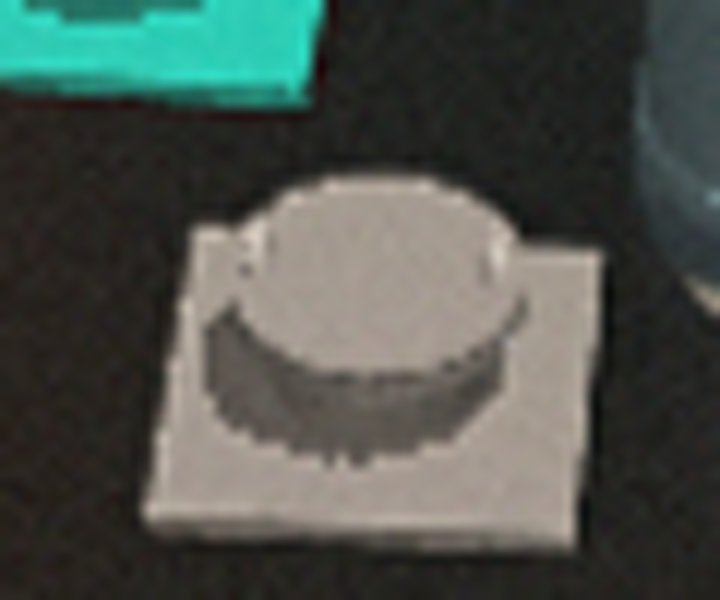

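View pics/stt.png

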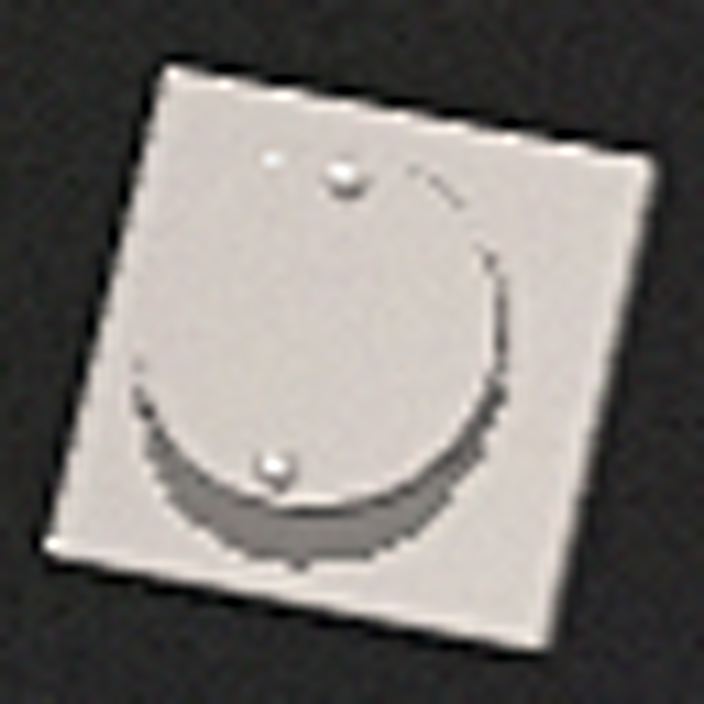

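```bash
python3 - <<'E'
from h import *
G=lambda x,y,o,s:(o[0]+(x+.5)/s-.5,o[1]+(y+.5)/s-.5)
sp=lambda x,y:G(x,y,(325,285),9);st=lambda x,y:G(x,y,(270,185),12);tt=lambda x,y:G(x,y,(180,230),11)
def pr(n,a,b,z):
    A,B=atz(n,a,z),atz(n,b,z);v=B-A;print(n,z,(A+B)/2,np.linalg.norm(v),"yaw",np.arctan2(v[1],v[0]))
pr("side",sp(279,318),sp(463,449),.112)
pr("side",st(251,245),st(497,256),.056)
pr("top",tt(347,178),tt(274,468),.058)
import itertools
# spindle seat edge circle z=.105; stud top
print("stud top side",atz("side",sp(390,260),.172))
# base corners fits
w=np.array([atz("top",tt(*p),.012) for p in((163,66),(656,158),(548,650),(46,548))]);print("stand base top",w.mean(0))
w2=np.array([atz("side",st(*p),.012) for p in((193,228),(604,252),(578,545),(150,520))]);print("side",w2.mean(0),[np.linalg.norm(w2[i]-w2[i-1]) for i in range(4)])
for W in(w,w2):
  for i in range(4):
    v=W[i]-W[i-1];print(round((np.arctan2(v[1],v[0])+np.pi/4)%(np.pi/2)-np.pi/4,3))
# seat ellipse
print("seat side",[atz("side",st(*p),.05)for p in((380,173),(375,372),(228,275),(526,275))])
print("seat top",[atz("top",tt(*p),.05)for p in((310,506),(136,365),(500,310))])
E
```

```text
side 0.112 [ 0.61854637 -0.28109654  0.112     ] 0.06686295438355778 yaw -0.9608044211585101
side 0.056 [0.5608137  0.27777056 0.056     ] 0.06838198583558155 yaw -0.28048551320266546
top 0.058 [0.55797585 0.2795905  0.058     ] 0.06825081288796771 yaw 2.837961878528951
stud top side [ 0.61910087 -0.28357422  0.172     ]
stand base top [0.55860331 0.27884157 0.012     ]
side [0.56098373 0.27153347 0.012     ] [np.float64(0.12243876206786787), np.float64(0.11895391207237697), np.float64(0.12197540011593919), np.float64(0.11806062433784593)]
-0.288
-0.287
-0.283
-0.299
-0.274
-0.301
-0.282
-0.297
seat side [array([0.57026574, 0.31666763, 0.05      ]), array([0.55248825, 0.23514549, 0.05      ]), array([0.52050195, 0.28296154, 0.05      ]), array([0.60128213, 0.26550069, 0.05      ])]
seat top [array([0.51726703, 0.28373851, 0.05      ]), array([0.5536262 , 0.32137807, 0.05      ]), array([0.55808801, 0.23786761, 0.05      ])]
```

```bash
python3 -m handwheel '[[0,0,0.1,0,0.2,0,42],[0,0,0.2,0,0.5,0,42],[0,0,0.3,0,0.8,0,42],[0,0,0.35,0,1,0,42]]'
python3 -m handwheel '[[0,0,0.1,0,0.3,0,42],[0,0,0.2,0,0.6,0,42],[0,0,0.3,0,0.9,0,42],[0,0,0.35,0,1,0,42]]'
python3 -m handwheel '[[0,0,0.1,0,0.3,0,42],[0,0,0.2,0,0.6,0,42],[0,0,0.3,0,0.9,0,42],[0,0,0.35,0,1,0,42]]'
python3 -m handwheel '[[0,0,0.1,0,0.3,0,42],[0,0,0.2,0,0.6,0,42],[0,0,0.304,0,0.9,0,42],[0,0,0.304,0,1,0,42]]'
python3 -m handwheel '[[0,0,0,0,0.3,0,42],[0,0,0,0.01,0.55,0,42],[0,0,0,0.02,0.7,0,42],[0,0,0,0.02,0.74,-0.2,42],[0,0,0,0.02,0.74,-0.5,42],[0,0,0,0.02,0.74,-0.8,42],[0,0,0,0.02,0.74,-0.8,42]]'
python3 - <<'E'
from h import *
from scipy.spatial.transform import Rotation as Ro
s=arm.state();print(s["joints"].round(3),s["ee_pos"].round(4),s["ft_force"],s["moment"],s["gripper_width"]);print(Ro.from_euler("xyz",s["eef_rot"]).as_matrix().round(4))
for n in("side","top"):
    im=arm.capture(n);cv2.imwrite(f"pics/{n}8.png",im[:,:,::-1])
    if n=="side":crop(n,im,220,120,160,120,5,"side8c")
    else:crop(n,im,130,180,150,150,5,"top8c")
E
```

```text
t: 18.1
ee_pos: [0.5599, -0.0969, 0.3157]
eef_rot: [-1.051, 1.57, 2.003]
ft_force: [1.1, -0.1, -3.5]
gripper_width: 0.044
t: 18.5
ee_pos: [0.5598, 0.0046, 0.316]
eef_rot: [-1.594, 1.569, 1.637]
ft_force: [0.2, 1.1, -4.4]
gripper_width: 0.0439
t: 18.9
ee_pos: [0.5596, 0.1041, 0.316]
eef_rot: [-1.764, 1.569, 1.642]
ft_force: [-0.3, 0.9, -3.9]
gripper_width: 0.044
t: 19.3
ee_pos: [0.5595, 0.2037, 0.3159]
eef_rot: [-1.837, 1.569, 1.719]
ft_force: [-1.2, 0.2, -4.2]
gripper_width: 0.0437
t: 20.0
ee_pos: [0.5599, 0.2715, 0.2316]
eef_rot: [0.25, 1.561, -2.482]
ft_force: [-1.6, -0.9, -3.9]
gripper_width: 0.0436
[-0.366  0.531 -0.224  1.621  0.134  1.014 -1.793] [0.5599 0.2715 0.2316] [-1.64934252 -0.93952207 -3.89838245] [-0.0209259   0.07295126  0.03290768] 0.04364616437875545
[[-0.0074  0.3976 -0.9175]
 [-0.0058 -0.9176 -0.3975]
 [-1.      0.0023  0.0091]]
```

View pics/side8c.png

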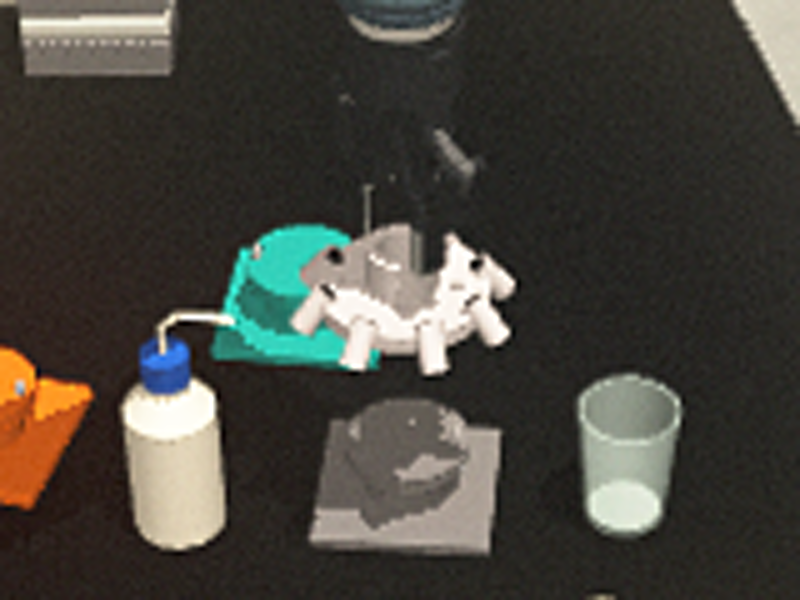

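View pics/top8c.png

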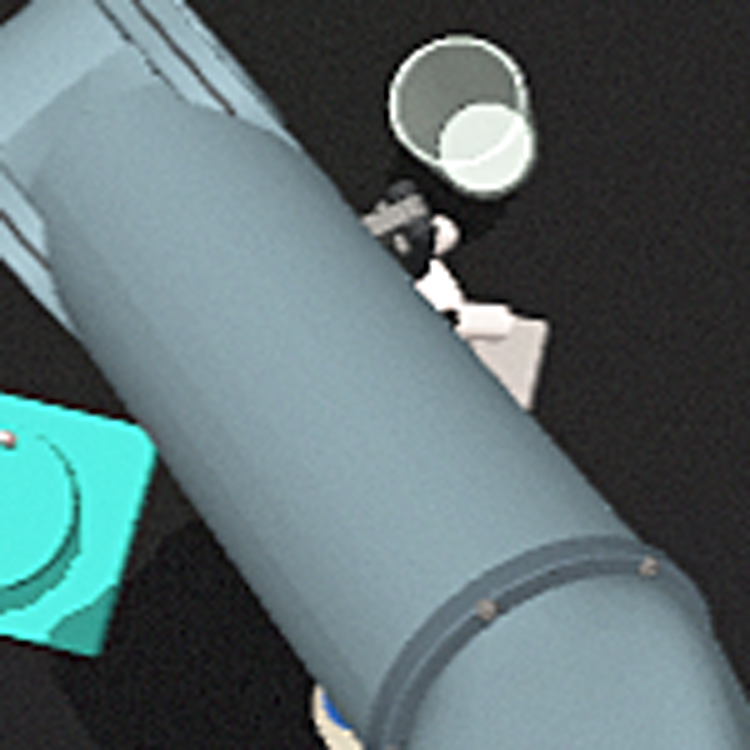

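```bash
python3 -m handwheel '[[0,0,0,0,0.05,-0.3,42],[0,0,0,0,0.05,-0.6,42],[0,0,0,0,0.05,-0.8,42],[0,0,0,0,0.05,-0.92,42],[0,0,0,0,0.05,-0.92,42],[0,0,0,0,0.05,-0.92,42]]'
python3 - <<'E'
from h import *
from scipy.spatial.transform import Rotation as Ro
s=arm.state();print(s["joints"].round(3),s["ee_pos"].round(4),s["ft_force"],s["moment"],s["gripper_width"]);print(Ro.from_euler("xyz",s["eef_rot"]).as_matrix().round(4))
for n in("side",):
    im=arm.capture(n);cv2.imwrite(f"pics/{n}9.png",im[:,:,::-1])
    crop(n,im,255,165,90,75,8,"side9c")
E
```

```text
t: 20.7
ee_pos: [0.5629, 0.2803, 0.1459]
eef_rot: [-3.097, 1.568, 0.455]
ft_force: [-0.5, -0.5, -4.0]
gripper_width: 0.0438
[-0.386  0.639 -0.21   1.671  0.167  0.847 -1.826] [0.5629 0.2803 0.1459] [-0.49012257 -0.48562678 -4.04250002] [-0.00439303 -0.06698883 -0.04420054] 0.04378211361162045
[[ 2.400e-03  3.991e-01 -9.169e-01]
 [ 1.200e-03 -9.169e-01 -3.991e-01]
 [-1.000e+00 -1.000e-04 -2.600e-03]]
```

View pics/side9c.png

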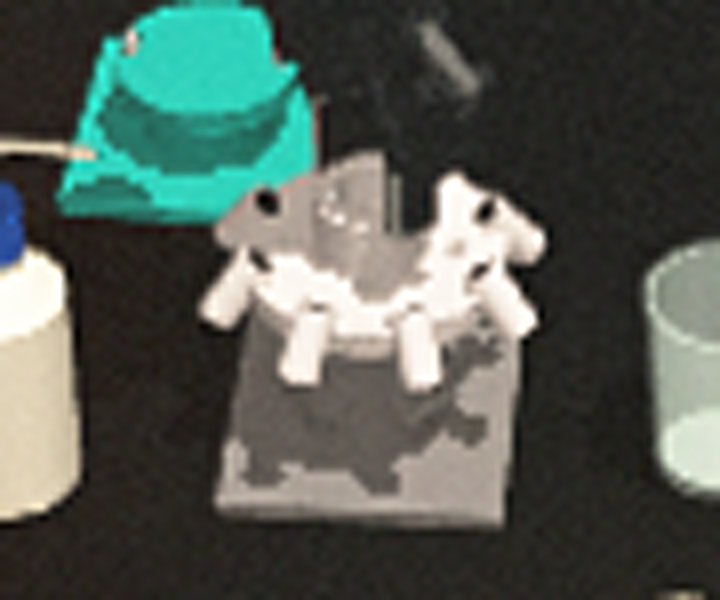

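```bash
cat > ov.py <<'E'
from h import *
import sys
def overlay(img,cx,cy,z,yaw,off,sc,size,name,stand=None):
    im=cv2.imread(img);x0,y0=off
    c=cv2.resize(im[y0:y0+size[1],x0:x0+size[0]],None,fx=sc,fy=sc,interpolation=cv2.INTER_CUBIC)
    def pl(P,col):
        q=(proj("side",P)-[x0,y0]+.5)*sc-.5
        cv2.polylines(c,[q.round().astype(int)],False,col,1)
    a=np.linspace(0,2*np.pi,90)
    circ=lambda cx,cy,r,z:np.c_[cx+r*np.cos(a),cy+r*np.sin(a),np.full(90,z)]
    pl(circ(cx,cy,.055,z),(0,0,255));pl(circ(cx,cy,.055,z+.012),(0,255,255));pl(circ(cx,cy,.024,z+.042),(0,255,0));pl(circ(cx,cy,.024,z+.012),(0,255,0))
    for s in(1,-1):pl(circ(cx+s*.034*np.cos(yaw),cy+s*.034*np.sin(yaw),.0048,z+.012),(255,0,255))
    if stand:
        sx,sy,syaw=stand;u=np.array([np.cos(syaw),np.sin(syaw)]);v=np.array([-u[1],u[0]])
        B=[[*(np.array([sx,sy])+.06*(i*u+j*v)),.012] for i,j in((1,1),(1,-1),(-1,-1),(-1,1),(1,1))];pl(B,(255,128,0))
    cv2.imwrite(name,c)
E
python3 - <<'E'
from ov import *
overlay("pics/side9.png",.5629,.2803,.0882,-.288,(255,165),8,(90,75),"pics/ov9.png",(.561,.2785,-.288))
E
```

```text
(no output)
```

View pics/ov9.png

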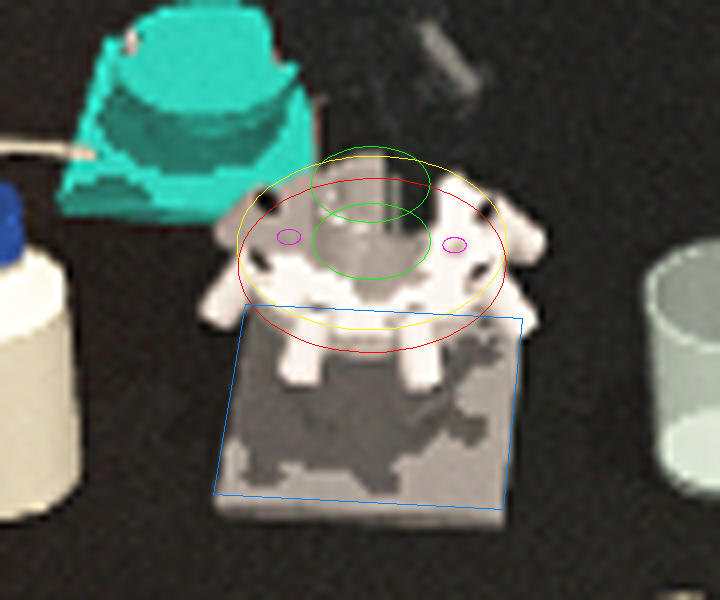

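```bash
python3 - <<'E'
from h import *
im=cv2.imread("pics/side7.png");sc=12;x0,y0=270,185
outs=[]
c0=cv2.resize(im[y0:y0+50,x0:x0+60],None,fx=sc,fy=sc,interpolation=cv2.INTER_CUBIC)
c=c0.copy()
sx,sy,syaw=.561,.2780,-.288
def pl(P,col):
    q=(proj("side",P)-[x0,y0]+.5)*sc-.5;cv2.polylines(c,[q.round().astype(int)],False,col,1)
a=np.linspace(0,2*np.pi,90);circ=lambda cx,cy,r,z:np.c_[cx+r*np.cos(a),cy+r*np.sin(a),np.full(90,z)]
pl(circ(sx,sy,.042,.05),(0,0,255))
u=np.array([np.cos(syaw),np.sin(syaw)]);v=np.array([-u[1],u[0]])
for s in(1,-1):
    p=np.array([sx,sy])+s*.034*u
    pl(circ(*p,.004,.05),(255,0,255));pl(circ(*p,.004,.056),(255,0,255));pl(circ(*p,.002,.061),(255,0,255))
for z in(0,.012):pl([[*(np.array([sx,sy])+.06*(i*u+j*v)),z] for i,j in((1,1),(1,-1),(-1,-1),(-1,1),(1,1))],(255,128,0))
cv2.imwrite("pics/stov.png",c)
x0,y0=180,230;sc=11
im=cv2.imread("pics/top0.png");c=cv2.resize(im[y0:y0+64,x0:x0+64],None,fx=sc,fy=sc,interpolation=cv2.INTER_CUBIC)
def pl(P,col):
    q=(proj("top",P)-[x0,y0]+.5)*sc-.5;cv2.polylines(c,[q.round().astype(int)],False,col,1)
pl(circ(sx,sy,.042,.05),(0,0,255))
for s in(1,-1):
    p=np.array([sx,sy])+s*.034*u
    pl(circ(*p,.004,.05),(255,0,255));pl(circ(*p,.004,.056),(255,0,255));pl(circ(*p,.002,.061),(255,0,255))
for z in(0,.012):pl([[*(np.array([sx,sy])+.06*(i*u+j*v)),z] for i,j in((1,1),(1,-1),(-1,-1),(-1,1),(1,1))],(255,128,0))
cv2.imwrite("pics/stov_t.png",c)
E
```

```text
(no output)
```

View pics/stov.png

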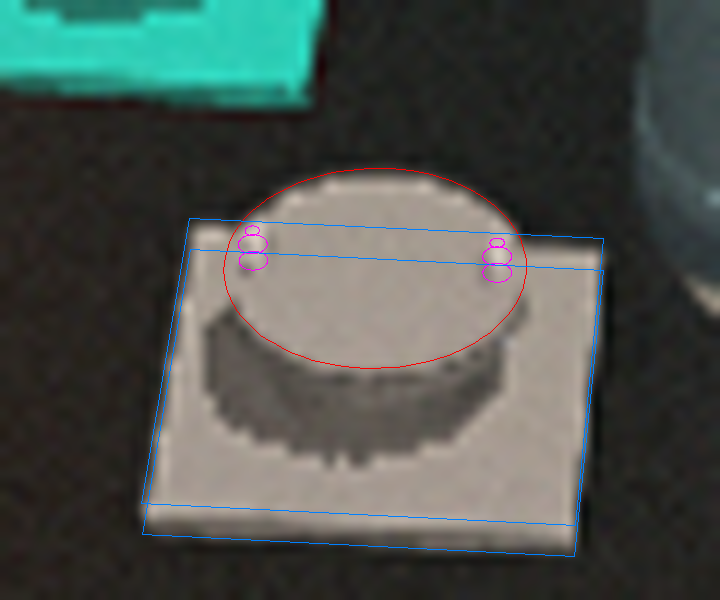

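View pics/stov_t.png

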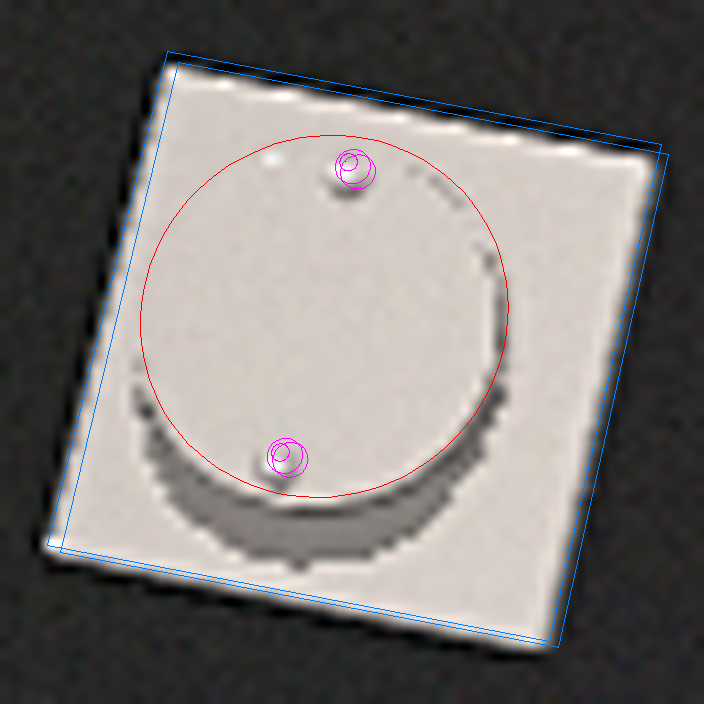

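```bash
python3 - <<'E'
from ov import *
import ov
def go(cx,cy,name):
    im=cv2.imread("pics/side9.png");x0,y0,sc=275,180,12
    c=cv2.resize(im[y0:y0+35,x0:x0+52],None,fx=14,fy=14,interpolation=cv2.INTER_CUBIC)
    return c
cv2.imwrite("pics/r9.png",go(0,0,0))
overlay("pics/side9.png",.5629,.2803,.0882,-.288,(275,180),14,(52,35),"pics/r9o.png")
E
```

```text
(no output)
```

View pics/r9.png

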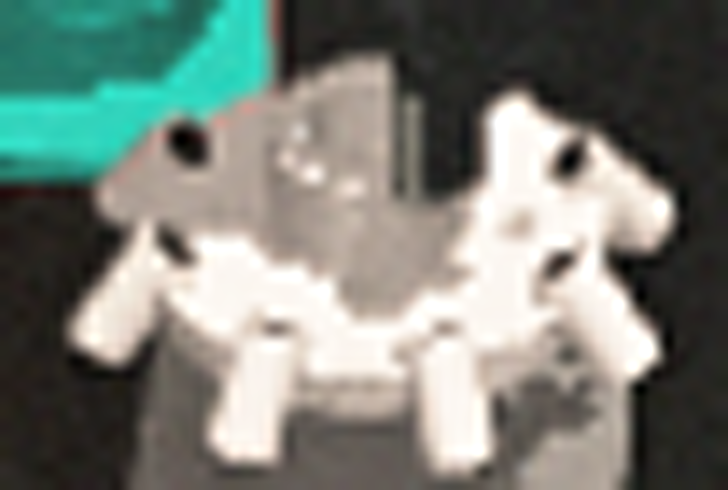

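View pics/r9o.png

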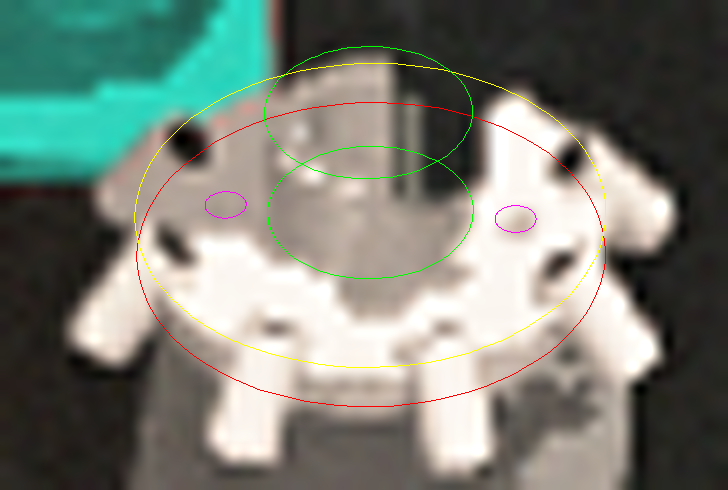

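```bash
python3 -m handwheel '[[0,0,0,-0.019,-0.023,-0.05,42],[0,0,0,-0.019,-0.023,-0.12,42],[0,0,0,-0.019,-0.023,-0.2,42],[0,0,0,-0.019,-0.023,-0.22,42],[0,0,0,-0.019,-0.023,-0.22,42],[0,0,0,-0.019,-0.023,-0.22,42]]'
python3 - <<'E'
from ov import *
from scipy.spatial.transform import Rotation as Ro
s=arm.state();e=s["ee_pos"];print(e.round(4),s["ft_force"],s["moment"]);R=Ro.from_euler("xyz",s["eef_rot"]).as_matrix().round(4);print(R[:,0],np.arctan2(R[1,1],R[0,1])+1.836)
im=arm.capture("side");cv2.imwrite("pics/side10.png",im[:,:,::-1])
overlay("pics/side10.png",e[0],e[1],e[2]-.0577,-.288,(275,180),14,(52,40),"pics/r10o.png",(.561,.278,-.288))
E
```

```text
t: 21.35
ee_pos: [0.5599, 0.2778, 0.1222]
eef_rot: [-2.455, 1.571, 1.098]
ft_force: [0.3, -0.8, -4.1]
gripper_width: 0.0437
[0.5599 0.2778 0.1222] [ 0.30670431 -0.82769674 -4.08866084] [ 0.04699611 -0.0325643  -0.017407  ]
[ 1.e-04  1.e-04 -1.e+00] 0.6760566798765344
```

View pics/r10o.png

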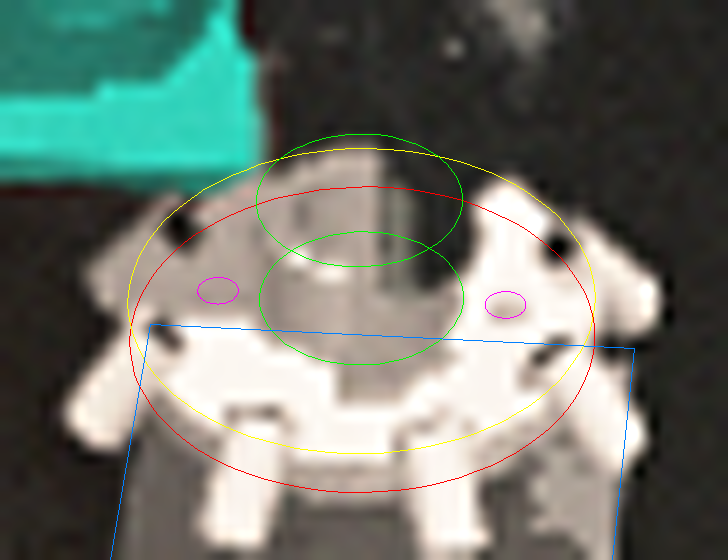

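```bash
python3 -m handwheel '[[0,0,0,0.01,0.002,-0.02,42],[0,0,0,0.01,0.002,-0.04,42],[0,0,0,0.01,0.002,-0.05,42],[0,0,0,0.01,0.002,-0.05,42]]'
python3 -m handwheel '[[0,0,0,0,0,-0.01,42],[0,0,0,0,0,-0.02,42],[0,0,0,0,0,-0.03,42],[0,0,0,0,0,-0.03,42]]'
python3 - <<'E'
from h import *
s=arm.state();print(s["ee_pos"].round(4),s["ft_force"],s["moment"])
E
```

```text
t: 21.8
ee_pos: [0.5606, 0.2777, 0.1169]
eef_rot: [0.067, 1.57, -2.664]
ft_force: [-0.6, -0.3, -4.1]
gripper_width: 0.0437
t: 22.2
ee_pos: [0.5607, 0.2777, 0.114]
eef_rot: [0.048, 1.571, -2.683]
ft_force: [0.8, -0.1, -3.5]
gripper_width: 0.0438
[0.5607 0.2777 0.114 ] [ 0.81082055 -0.13744772 -3.47261617] [ 0.05937592  0.01173257 -0.00832581]
```

```bash
python3 -m handwheel '[[0,0,0,0,0,-0.01,42],[0,0,0,0,0,-0.02,42],[0,0,0,0,0,-0.03,42],[0,0,0,0,0,-0.03,42]]'
python3 -m handwheel '[[0,0,0,0,0,-0.01,42],[0,0,0,0,0,-0.02,42],[0,0,0,0,0,-0.02,42]]'
python3 - <<'E'
from h import *
s=arm.state();print(s["ee_pos"].round(4),s["ft_force"],s["moment"])
E
```

```text
t: 22.6
ee_pos: [0.5607, 0.2778, 0.111]
eef_rot: [-0.004, 1.571, -2.735]
ft_force: [-0.1, 0.8, -3.7]
gripper_width: 0.0436
t: 22.9
ee_pos: [0.5607, 0.2778, 0.1091]
eef_rot: [-0.127, 1.571, -2.857]
ft_force: [0.8, -0.5, -2.6]
gripper_width: 0.0438
[0.5607 0.2778 0.1091] [ 0.75637589 -0.46864392 -2.58725987] [0.01296139 0.0099459  0.02938931]
```

```bash
python3 -m handwheel '[[0,0,0,0,0,-0.01,42],[0,0,0,0,0,-0.015,42],[0,0,0,0,0,-0.015,42]]'
python3 -m handwheel '[[0,0,0,0,0,-0.01,42],[0,0,0,0,0,-0.015,42],[0,0,0,0,0,-0.015,42]]'
python3 - <<'E'
from ov import *
s=arm.state();e=s["ee_pos"];print(s["ee_pos"].round(4),s["ft_force"],s["moment"])
im=arm.capture("side");cv2.imwrite("pics/side11.png",im[:,:,::-1])
overlay("pics/side11.png",.561,.278,.05,-.288,(275,185),14,(52,40),"pics/r11o.png")
E
```

```text
t: 23.2
ee_pos: [0.5609, 0.2778, 0.1082]
eef_rot: [2.425, 1.571, -0.306]
ft_force: [-2.4, -1.6, 3.2]
gripper_width: 0.0436
t: 23.5
ee_pos: [0.5609, 0.2778, 0.1081]
eef_rot: [1.965, 1.57, -0.766]
ft_force: [-5.0, -3.8, 15.9]
gripper_width: 0.0437
[0.5609 0.2778 0.1081] [-5.01755769 -3.75921066 15.85009653] [-0.70373677  1.41023175  0.03117751]
```

View pics/r11o.png

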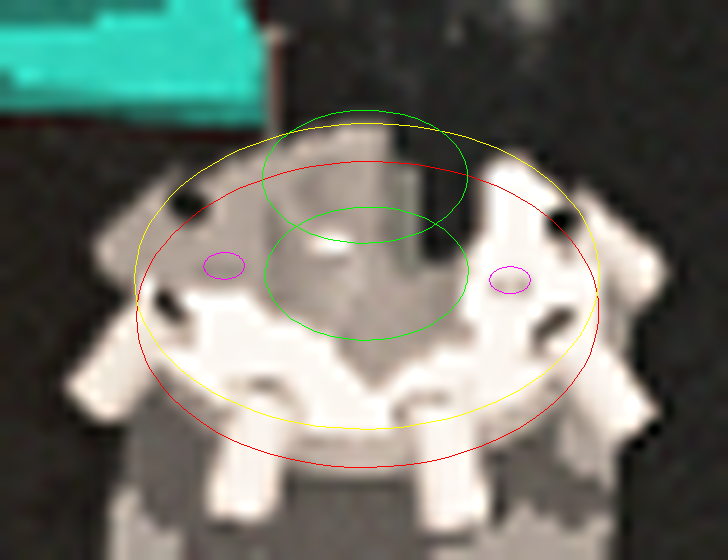

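```bash
python3 -m handwheel '[[0,0,0,0,0,0.01,42],[0,0,0,0,0,0.015,42],[0,0,0,0,0,0.015,42]]'
python3 -m handwheel '[[0,0,0,0,0,0,47],[0,0,0,0,0,0,51],[0,0,0,0,0,0,56],[0,0,0,0,0,0,62],[0,0,0,0,0,0,62]]'
python3 - <<'E'
from h import *
s=arm.state();print(s["ee_pos"].round(4),s["ft_force"],s["moment"],s["gripper_width"])
E
```

```text
t: 23.85
ee_pos: [0.5609, 0.2778, 0.1082]
eef_rot: [2.566, 1.571, -0.165]
ft_force: [-3.6, -1.8, 7.8]
gripper_width: 0.0437
t: 24.35
ee_pos: [0.5609, 0.278, 0.1077]
eef_rot: [-2.609, 1.571, 0.943]
ft_force: [0.9, -0.2, 0.3]
gripper_width: 0.0621
[0.5609 0.278  0.1077] [ 0.85690423 -0.20176354  0.29770348] [-0.00406951 -0.01446831  0.04442509] 0.06209197333625015
```

```bash
python3 -m handwheel '[[0,0,0,0,0,0.05,62],[0,0,0,0,0,0.15,62],[0,0,0,0,0,0.35,62],[0,0,0,0,0,0.6,62],[0,0,0,0,0,0.8,62],[0,0,0,0,0,1,62]]'
python3 -m handwheel '[[0,0,0,0,0,0.3,62],[0,0,0,0,0,0.6,62],[0,0,0,0,0,1,62],[0,0,0,0,-0.4,1,62],[0,0,0,0,-0.8,1,62],[0,0,0,0,-1,1,62]]'
python3 -m handwheel '[[0,0,0,0,-0.4,0,62],[0,0,0,0,-0.8,0,62],[0,0,0,0,-1,0,62],[0,0,0,0,-1,0,62]]'
python3 - <<'E'
from h import *
s=arm.state();print(s["ee_pos"].round(4),s["ft_force"])
for n,(x,y) in(("side",(235,145)),("top",(150,170))):
    im=arm.capture(n);cv2.imwrite(f"pics/{n}12.png",im[:,:,::-1]);crop(n,im,x,y,130,130,5,n+"12c")
E
```

```text
t: 24.95
ee_pos: [0.561, 0.2779, 0.2098]
eef_rot: [-3.057, 1.569, 0.495]
ft_force: [0.8, -0.4, -0.1]
gripper_width: 0.062
t: 25.55
ee_pos: [0.5613, 0.1736, 0.3091]
eef_rot: [1.951, 1.568, -0.783]
ft_force: [1.0, -0.7, -0.5]
gripper_width: 0.0621
t: 25.95
ee_pos: [0.5611, 0.0734, 0.3087]
eef_rot: [1.715, 1.569, -1.022]
ft_force: [-0.2, 0.1, 0.4]
gripper_width: 0.0624
[0.5611 0.0734 0.3087] [-0.20073495  0.08321016  0.42923583]
```

View pics/side12c.png

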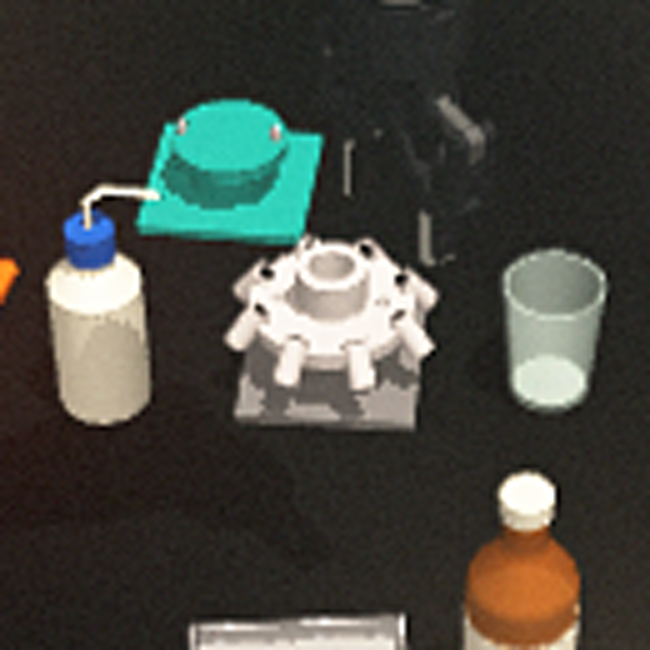

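View pics/top12c.png

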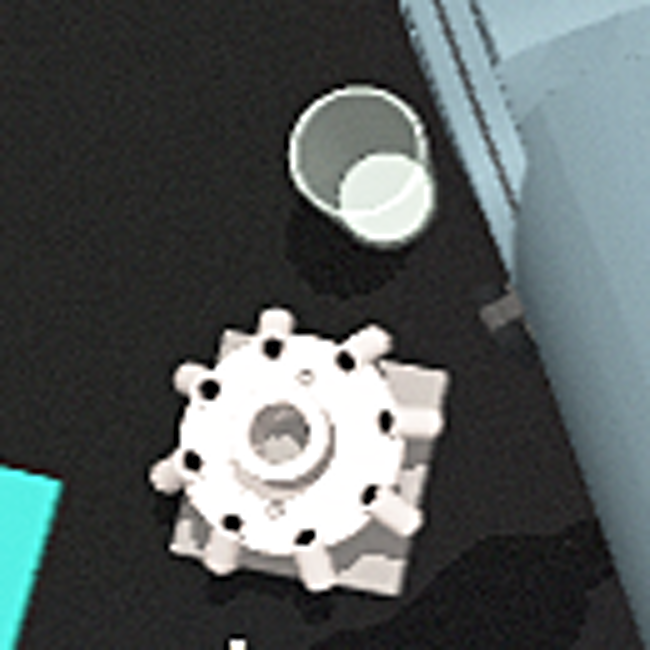

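View pics/side12.png

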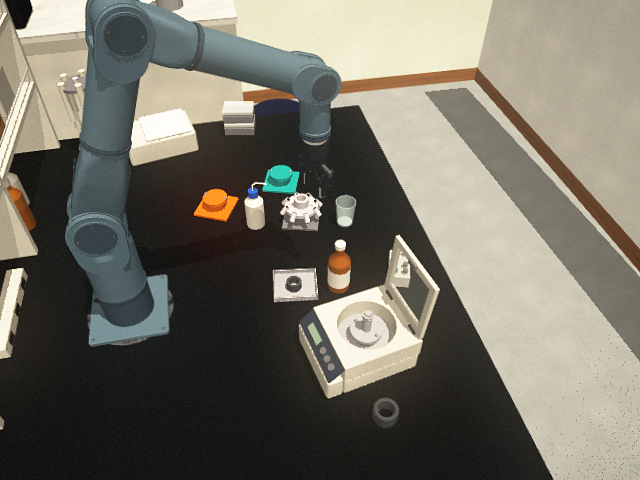

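```bash
python3 - <<'E'
from ov import *
for z in(.05,.054):overlay("pics/side12.png",.561,.278,z,-.288,(278,185),14,(50,40),f"pics/r12_{int(z*1000)}.png")
G=lambda x,y,o,s:(o[0]+(x+.5)/s-.5,o[1]+(y+.5)/s-.5)
t=lambda x,y:G(x,y,(150,170),5)
A,B=atz("top",t(306,377),.061),atz("top",t(277,510),.061);print((A+B)/2,np.linalg.norm(A-B),np.arctan2(*(A-B)[1::-1]))
E
```

```text
[0.55889905 0.27861784 0.061     ] 0.06832049125865444 -0.27157763720573047
```

View pics/r12_50.png

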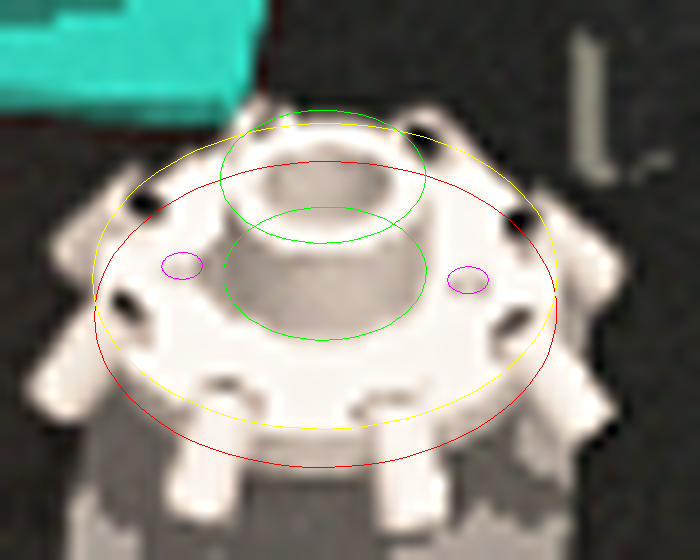

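View pics/r12_54.png

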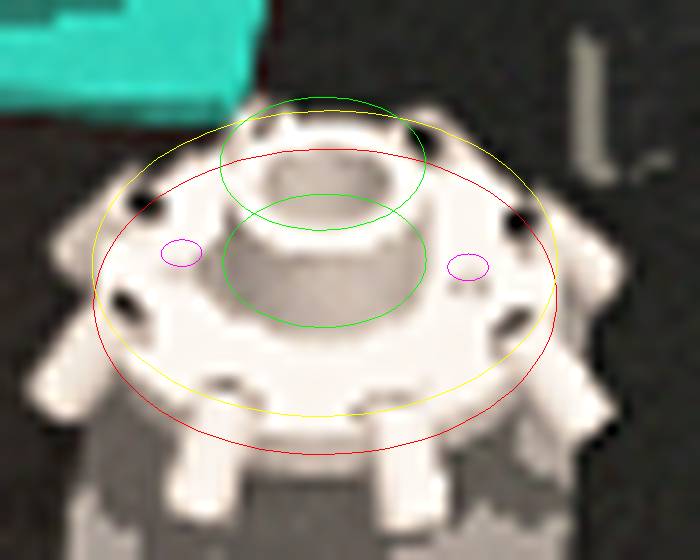

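The z = 50 mm overlay fits the holes and plate edge and the 54 mm one does not, so the rotor is flush. The nut stands in the tray at side (293,283), and the bystanders look unmoved. Handing in.

```bash
python3 - <<'E'
from h import *
s=arm.state();print(s["t"],s["ft_force"]);print(arm.finish_job())
E
```

```text
26.05 [0.36098953 1.14993194 0.61365033]
the job is handed in; nothing more can be done
None
```

The rotor is on its stand and the nut is in the tray. I handed the job in at about 26 s of the 72 s allowed, and no verdict was reported.

**What I did**
- I unscrewed the nut by turning it clockwise in one grasp, about 2.9 rad in all. The torque stayed near 0.1 Nm or below, so nothing was forced.
- I set the nut upright near the middle of the tray and let go.
- I lifted the rotor straight off by its hub and carried it over the tray, turned 0.68 rad on the way. Then I lowered it in small steps over the pins of the grey stand. Contact came only at the seat, with a peak of about 16 N, before I released it.

**Last checks**
- **Height:** the tool stopped 0.4 mm from the height predicted for a seated rotor. In the side picture, a rotor drawn at the seat height fits and one drawn 4 mm higher does not.
- **Position and angle:** both stand pins show in the rotor's holes from above, with the hole line at -0.27 rad against about -0.29 rad for the stand. The top camera's stand position differs from the tool's by about 2 mm, which I put down to calibration.
- **Disagreement:** the hub top sits slightly lower in the side picture than in my overlay at any height, and I did not resolve this.
- **Surroundings:** the wash bottle, beaker, tube rack and brown bottle look unmoved in the pictures, and the arm was clear with no contact force. I did not measure the lid's contact force.

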